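# Clamp the flanged pipes on the leak-test stand

## Robot

A 7-joint arm with a two-finger parallel gripper is mounted at the origin on a cart in front of the work surface, level with it; the furniture and walls round the work are solid. World frame = base frame: x ahead of the robot, y to its left, z up, the work surface at z = 0. Lengths are in m, angles in rad, forces in N, time in s.
With the tool pointing down it reaches from about 0.4 to 0.875 m from the base axis. Payload 19.3 kg.
Tool frame: the origin (TCP) lies midway between the tips of the shut fingers; the grasp point (between the pads) lies bot.pinch_z behind it (bot.pinch_z is the distance from the TCP to the grasp point, in m); z points along the fingers, y is the line along which they close (so a half turn about z gives the same grasp; the last joint's range is limited). The gripper opens to 85 mm and grips with 20 to 120 N. Pads are 22 mm wide; open, the fingers measure 114 mm over their backs; the gripper's body (76 mm by 85 mm) begins 54 mm behind the grasp point. The pads swing forward as they close: fully open they stand 13 mm farther back than shut.
Start: joints at [-1.272, 0.521, -0.036, 1.599, 0.021, 1.021, -0.113], TCP at [0.225, 0.583, 0.231] pointing down, gripper open.
Joint ranges: [-2.91, 2.91], [-0.3, 2.13], [-1.5, 1.42], [0.17, 2.43], [-1.26, 4.41], [0.16, 1.93], [-2.52, 2.52]. Speed limits (rad/s): [1.89, 1.89, 2.39, 2.39, 3.01, 3.01, 3.01].

## Interface

Orientations are given as [roll, pitch, yaw] about the fixed x, y, z axes, in that order (R = Rz(yaw) Ry(pitch) Rx(roll)).
In Python, from workcell import readout, grab_frame, camera_info, workorder, bot gives the robot as it stands. The module is installed in compiled form; this text tells all that it offers.
- The arm moves only by the tool drive_tool, never from a script. Its argument "targets" is a list of rows, each an object of numbers: "dx", "dy", "dz": the shift along the tool's x, y, z as a fraction of full scale; "yaw": the turn about the tool's z as a fraction of full scale; "fingers": the closure, from 0 (fully open) to 1 (shut). In form: [{"dx": .., "dy": .., "dz": .., "yaw": .., "fingers": ..}, ...]. A call has 1 to 20 rows; each row shifts and turns the commanded pose from where the row before left it, along the tool's axes as they then stand; what a row does not reach is not made up. Full scale, the value 1, is 0.1 m for a shift and 90 degrees for a turn. A row lasts 1/10 s, in which the tool goes at most 50 mm and 8.59 degrees, less where a joint would pass 70% of its speed; a pose out of reach is approached as far as the arm can. A call with a number of a shift or a turn outside -1 to 1 is refused whole. A call with a gripper value outside its range is refused whole. The fingers move at their own pace and stop on an object; "squeeze" is the grip in N (left out, the last holds). Time passes only in rows, so rows that do not move let the fingers close. It gives the time, the measured TCP pose, the force, the opening and the grip force at its end, in the units of the state.
- readout.observe(): the state, without advancing time (a new reading comes with each control period).
- grab_frame(name): name is "side" or "top"; returns the picture (480x640x3 uint8, blue, green, red); there is no depth.
- camera_info(name): a dict with "fx", "fy", "cx", "cy" (pixels), "T" (4x4, takes a point from camera to world coordinates). Camera axes: x right, y up, looking along -z (the intrinsics and any distortion apply to the point x, -y, -z); pixel columns grow to the right and rows downward; lengths in m; the calibration is good to about 2 mm. A picture is of the moment at which its call begins. camera_info takes no time and is no camera call.
- workorder.job_done(): hands the job in; it is judged then, once.
The state is a dict: "clock": time; "qpos": joint angles; "qd": joint speeds; "joint_efforts": joint torques, N m; "position": TCP position; "tool_rot": TCP orientation; "force": force on the tool from outside, world axes, zero at the start; "moment": the same for the moment, N m; "grip_width": finger opening in m; "finger_force": force on a finger pad.
Only numpy, scipy, OpenCV 4.12 (cv2) and the standard library are available. Lean on these libraries where they do the work, as an engineer would, in place of code of your own. Each camera call takes 0.05 s, during which the arm holds its last target. There are 200 camera calls.

## Task

Set the two flanged pipes up on the leak-test stand. One of its two saddle bars is already on its pegs: first seat the other fully down on the free pair of pegs, saddles up, then lay each pipe in its own pair of saddles, bridging both bars. Fit every U-bolt that hangs on the rail (three or four) over a pipe at a saddle, one to a saddle, both legs through the bar's two holes beside the pipe and pushed down until its bow rests on the pipe; leave the other things on the bench where they are.

Things in the scene. Friction and masses are not known exactly. Their poses are not given: they have to be found in the camera images.
- stand: fixed grey steel stand: foot plate 156 x 148 x 8 mm with four pedestals (36 mm along x, 14 mm along y), tops 53 mm above the bench, each with a locating peg (10 mm diameter, 16 mm tall, tapered tip) at x = +-45, y = +-40 mm. Origin: centre of the foot plate's underside. The pair of pegs at x = -45 takes one saddle bar, the pair at x = +45 the other; between pedestals the space is free
- saddle (a point): the middle of the saddle on one bar (bar_1 at y = +40 mm), 36 mm above the bar's underside: where the axis of a pipe lying in it comes. Saddles are shallow Vs of steel strip, up to 8 mm above the bar's top face. A U-bolt down on a pipe there has its origin 56 mm below this point (33 mm above the bench on the stand)
- bar_1: saddle bar, loose on the bench, 36 (x) x 150 (y) x 20 mm (z); origin at the centre of its underside. Two 13 mm through-holes at x = 0, y = +-40 mm fit a pair of pegs (either pair, either way round). A saddle on top over each peg hole, for a pipe along x. Four 12 mm through-holes for U-bolt legs at x = 0, y = +-20 and +-60 mm. Seated, its underside is 53 mm above the bench
- bar_2: the second saddle bar, the same in every way as bar_1 (size, origin, axes, holes, saddles); it already sits loose on one pair of the stand's pegs, the pair at x = +45 mm in the stand's frame
- ubolt_rail: fixed dark steel rail on two feet: 25 x 25 mm box section, 254 mm long along its x axis, top 85 mm above the bench; origin at bench level under its middle. The U-bolts hang astride it, 50 mm or more apart, their leg ends about 21 mm above the bench
- pipe_1: steel pipe, 28 mm outside diameter, 160 mm long over its two end flanges (44 x 44 mm square, 6 mm thick): it lies level on the flanges' flat sides and does not roll, its axis 22 mm above the bench. Grip it between the flanges. Origin mid-length on its axis; x along the pipe
- pipe_2: steel pipe, 28 mm outside diameter, 160 mm long over its two end flanges (44 x 44 mm square, 6 mm thick): it lies level on the flanges' flat sides and does not roll, its axis 22 mm above the bench. Grip it between the flanges. Origin mid-length on its axis; x along the pipe
- ubolt_1: steel U-bolt of 8 mm round bar: half-round bow, two parallel legs 40 mm apart between centres (48 mm over the outsides, 32 mm inside), ends rounded. Origin midway between the leg ends; y across the legs (at y = +-20 mm), z up: bow's centre 54 mm above the origin, top of the bow 78 mm. Hangs astride the rail, legs down, free to swing. Three or four are there; an absent one reads None
- ubolt_2: steel U-bolt of 8 mm round bar: half-round bow, two parallel legs 40 mm apart between centres (48 mm over the outsides, 32 mm inside), ends rounded. Origin midway between the leg ends; y across the legs (at y = +-20 mm), z up: bow's centre 54 mm above the origin, top of the bow 78 mm. Hangs astride the rail, legs down, free to swing. Three or four are there; an absent one reads None
- ubolt_3: steel U-bolt of 8 mm round bar: half-round bow, two parallel legs 40 mm apart between centres (48 mm over the outsides, 32 mm inside), ends rounded. Origin midway between the leg ends; y across the legs (at y = +-20 mm), z up: bow's centre 54 mm above the origin, top of the bow 78 mm. Hangs astride the rail, legs down, free to swing. Three or four are there; an absent one reads None
- ubolt_4: steel U-bolt of 8 mm round bar: half-round bow, two parallel legs 40 mm apart between centres (48 mm over the outsides, 32 mm inside), ends rounded. Origin midway between the leg ends; y across the legs (at y = +-20 mm), z up: bow's centre 54 mm above the origin, top of the bow 78 mm. Hangs astride the rail, legs down, free to swing. Three or four are there; an absent one reads None
- tape: a roll of black tape, 55 mm diameter, 19 mm tall, leave alone
- screwdriver: a screwdriver with a red and grey handle, 160 mm long, lying on the bench, leave alone

How it is judged:
On the way:
1. the loose saddle bar is seated fully down too, so that a bar sits on each pair of pegs (angle between each of bar_1, bar_2's own z axis and vertical below 0.05 rad and angle between the y axis of each of bar_1, bar_2 and the y axis of stand, either way round below 0.08 rad and z of bar_1 in the frame of stand between 0.0505 and 0.0555 m and y of bar_1 in the frame of stand between -0.004 and 0.004 m and (x of bar_1 in the frame of stand between -0.049 and -0.041 m or x of bar_1 in the frame of stand between 0.041 and 0.049 m) and z of bar_2 in the frame of stand between 0.0505 and 0.0555 m and y of bar_2 in the frame of stand between -0.004 and 0.004 m and (x of bar_2 in the frame of stand between -0.049 and -0.041 m or x of bar_2 in the frame of stand between 0.041 and 0.049 m)), for 0.3 s.
At the end, for the whole second after the job is handed in: Both bars level and down on the pegs (2.5 mm). Each pipe at rest in a pair of saddles (6 mm), its middle within 20 mm of the stand's. Every U-bolt upright over a pipe, in the two holes beside a saddle (5 mm), its bow down on the pipe within 5 mm (all of step 1 and z of pipe_1 in the frame of stand between 0.085 and 0.093 m and angle between the x axis of each of pipe_1, pipe_2 and the x axis of stand, either way round below 0.08 rad and x of pipe_1 in the frame of stand between -0.02 and 0.02 m and linear speed of each of pipe_1, pipe_2, ubolt_1, ubolt_2, ubolt_3, ubolt_4 below 0.02 m/s and (y of pipe_1 in the frame of stand between -0.046 and -0.034 m or y of pipe_1 in the frame of stand between 0.034 and 0.046 m) and z of pipe_2 in the frame of stand between 0.085 and 0.093 m and x of pipe_2 in the frame of stand between -0.02 and 0.02 m and (y of pipe_2 in the frame of stand between -0.046 and -0.034 m or y of pipe_2 in the frame of stand between 0.034 and 0.046 m) and angle between each of ubolt_1, ubolt_2, ubolt_3, ubolt_4's own z axis and vertical below 0.2 rad and z of ubolt_1 in the frame of stand between 0.028 and 0.038 m and angle between the y axis of each of ubolt_1, ubolt_2, ubolt_3, ubolt_4 and the y axis of stand, either way round below 0.25 rad and ((x of ubolt_1 in the frame of bar_1 between -0.007 and 0.007 m and y of ubolt_1 in the frame of bar_1 between -0.045 and -0.035 m) or (x of ubolt_1 in the frame of bar_1 between -0.007 and 0.007 m and y of ubolt_1 in the frame of bar_1 between 0.035 and 0.045 m) or (x of ubolt_1 in the frame of bar_2 between -0.007 and 0.007 m and y of ubolt_1 in the frame of bar_2 between -0.045 and -0.035 m) or (x of ubolt_1 in the frame of bar_2 between -0.007 and 0.007 m and y of ubolt_1 in the frame of bar_2 between 0.035 and 0.045 m)) and ((y of pipe_1 in the frame of ubolt_1 between -0.007 and 0.007 m and z of pipe_1 in the frame of stand between 0.085 and 0.093 m) or (y of pipe_2 in the frame of ubolt_1 between -0.007 and 0.007 m and z of pipe_2 in the frame of stand between 0.085 and 0.093 m)) and z of ubolt_2 in the frame of stand between 0.028 and 0.038 m and ((x of ubolt_2 in the frame of bar_1 between -0.007 and 0.007 m and y of ubolt_2 in the frame of bar_1 between -0.045 and -0.035 m) or (x of ubolt_2 in the frame of bar_1 between -0.007 and 0.007 m and y of ubolt_2 in the frame of bar_1 between 0.035 and 0.045 m) or (x of ubolt_2 in the frame of bar_2 between -0.007 and 0.007 m and y of ubolt_2 in the frame of bar_2 between -0.045 and -0.035 m) or (x of ubolt_2 in the frame of bar_2 between -0.007 and 0.007 m and y of ubolt_2 in the frame of bar_2 between 0.035 and 0.045 m)) and ((y of pipe_1 in the frame of ubolt_2 between -0.007 and 0.007 m and z of pipe_1 in the frame of stand between 0.085 and 0.093 m) or (y of pipe_2 in the frame of ubolt_2 between -0.007 and 0.007 m and z of pipe_2 in the frame of stand between 0.085 and 0.093 m)) and z of ubolt_3 in the frame of stand between 0.028 and 0.038 m and ((x of ubolt_3 in the frame of bar_1 between -0.007 and 0.007 m and y of ubolt_3 in the frame of bar_1 between -0.045 and -0.035 m) or (x of ubolt_3 in the frame of bar_1 between -0.007 and 0.007 m and y of ubolt_3 in the frame of bar_1 between 0.035 and 0.045 m) or (x of ubolt_3 in the frame of bar_2 between -0.007 and 0.007 m and y of ubolt_3 in the frame of bar_2 between -0.045 and -0.035 m) or (x of ubolt_3 in the frame of bar_2 between -0.007 and 0.007 m and y of ubolt_3 in the frame of bar_2 between 0.035 and 0.045 m)) and ((y of pipe_1 in the frame of ubolt_3 between -0.007 and 0.007 m and z of pipe_1 in the frame of stand between 0.085 and 0.093 m) or (y of pipe_2 in the frame of ubolt_3 between -0.007 and 0.007 m and z of pipe_2 in the frame of stand between 0.085 and 0.093 m)) and z of ubolt_4 in the frame of stand between 0.028 and 0.038 m and ((x of ubolt_4 in the frame of bar_1 between -0.007 and 0.007 m and y of ubolt_4 in the frame of bar_1 between -0.045 and -0.035 m) or (x of ubolt_4 in the frame of bar_1 between -0.007 and 0.007 m and y of ubolt_4 in the frame of bar_1 between 0.035 and 0.045 m) or (x of ubolt_4 in the frame of bar_2 between -0.007 and 0.007 m and y of ubolt_4 in the frame of bar_2 between -0.045 and -0.035 m) or (x of ubolt_4 in the frame of bar_2 between -0.007 and 0.007 m and y of ubolt_4 in the frame of bar_2 between 0.035 and 0.045 m)) and ((y of pipe_1 in the frame of ubolt_4 between -0.007 and 0.007 m and z of pipe_1 in the frame of stand between 0.085 and 0.093 m) or (y of pipe_2 in the frame of ubolt_4 between -0.007 and 0.007 m and z of pipe_2 in the frame of stand between 0.085 and 0.093 m))); the robot touches nothing.
It fails at once if one of the other things on the bench is moved more than 40 mm (distance of any of tape, screwdriver from where it was at the start of the episode above 0.04 m).
Of ubolt_1, ubolt_2, ubolt_3, ubolt_4 only 3 to 4 are there at a start; the rules pass over those that are not, and their reading is None.
At some moment in a run one of bar_1, pipe_1, pipe_2 may be knocked a few centimetres aside while the robot is not near it.
It also fails if it takes over 200 s, if anything falls off the work surface, if the arm or the gripper's body presses on something with over 40 N, if the wrist force passes 120 N, or if a joint passes its speed limit or range.

## Working session

There is one attempt and no reset: what is moved stays moved. The work goes in short steps, Python scripts to look and compute and a tool call to move; the robot and the scene stay as the last step left them, time stands still between calls to the robot, and variables do not carry over. Pictures are saved under pics/ and viewed, at most 14 in all, crops included, and the job is handed in when it is done.

Besides the shell and the picture viewer there is one more tool, called after "Request:" as name([rows], argument=value, ...), one row to a line, values as JSON. drive_tool: Moves the arm, as the interface text tells. Shift numbers are shares of 0.1 m and turn numbers shares of 90 degrees, none past 1 either way. Its arguments: {"type":"object","properties":{"targets":{"type":"array","items":{"type":"object","properties":{"dx":{"type":"number","minimum":-1,"maximum":1},"dy":{"type":"number","minimum":-1,"maximum":1},"dz":{"type":"number","minimum":-1,"maximum":1},"yaw":{"type":"number","minimum":-1,"maximum":1},"fingers":{"type":"number"}}}},"squeeze":{"type":"number"}},"required":["targets"]}

```bash
mkdir -p pics
python3 - <<'E'
from workcell import readout, grab_frame, camera_info, bot
import cv2
s=readout.observe();print(s);print(bot.pinch_z)
for n in("side","top"):
    cv2.imwrite(f"pics/{n}0.png",grab_frame(n));print(n,camera_info(n))
E
```

```text
{'clock': 0.0, 'qpos': array([-1.27216351,  0.52202354, -0.03636149,  1.59999932,  0.02120788,
        1.02109782, -0.11278867]), 'qd': array([-0.00086244,  0.00056025,  0.00077228,  0.00098611,  0.000249  ,
        0.00121658, -0.00124489]), 'joint_efforts': array([-6.72703445e-04, -9.27104759e+01,  1.97969086e+00, -3.69929230e+01,
        1.77728164e-02,  8.21431226e-03, -3.04337675e-05]), 'position': array([0.22522588, 0.58264705, 0.23072253]), 'tool_rot': array([-3.14045210e+00,  7.12539486e-05,  2.77279476e+00]), 'force': array([-0.05760319,  0.11275569, -0.14395449]), 'moment': array([ 0.02065281,  0.04371042, -0.01930336]), 'finger_force': 0.0, 'grip_width': 0.08529405426874956}
0.0187
side {'fx': 607.3801980279919, 'fy': 607.3801980279919, 'cx': 322.5217366071334, 'cy': 235.7930751329301, 'T': array([[-0.85919606,  0.27000678, -0.4346015 , -0.0774775 ],
       [-0.5115855 , -0.44024743,  0.737877  ,  1.10492674],
       [ 0.0078996 ,  0.85631684,  0.51639041,  0.83765372],
       [ 0.        ,  0.        ,  0.        ,  1.        ]])}
top {'fx': 537.8913669225269, 'fy': 537.8913669225269, 'cx': 316.8591518125624, 'cy': 223.5908645962993, 'T': array([[-0.02576196,  0.99881582, -0.04127079,  0.48004453],
       [-0.99965613, -0.02594177, -0.00382719, -0.00438765],
       [-0.00489329,  0.04115801,  0.99914067,  1.55536321],
       [ 0.        ,  0.        ,  0.        ,  1.        ]])}
```

View pics/side0.png

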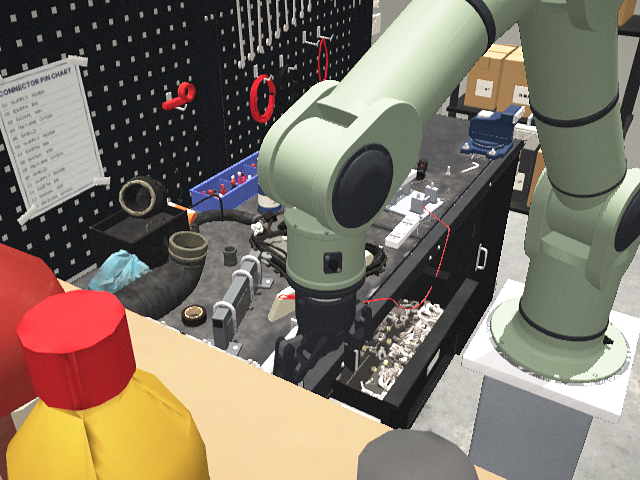

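View pics/top0.png

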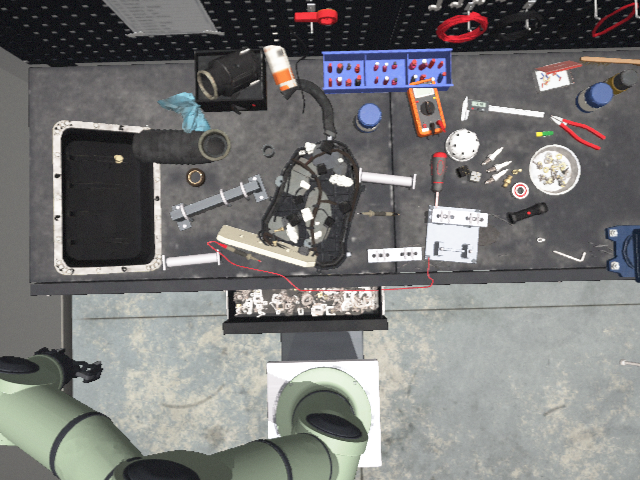

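Top view: the stand is at about (455,235) with a bar on its upper pegs and the loose bar is at (395,254). The pipes are at (190,262) and (388,180), the rail at (217,200) and the screwdriver at (438,165). The arm hides much of the side view.

Run:
```python
import cv2,numpy as np
a=cv2.imread("pics/top0.png")
c=cv2.resize(a[140:280,350:500],None,fx=4,fy=4,interpolation=cv2.INTER_CUBIC)
d=cv2.resize(a[165:280,150:290],None,fx=4,fy=4,interpolation=cv2.INTER_CUBIC)
cv2.imwrite("pics/c1.png",c);cv2.imwrite("pics/c2.png",d)
```

```text
(no output)
```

View pics/c1.png

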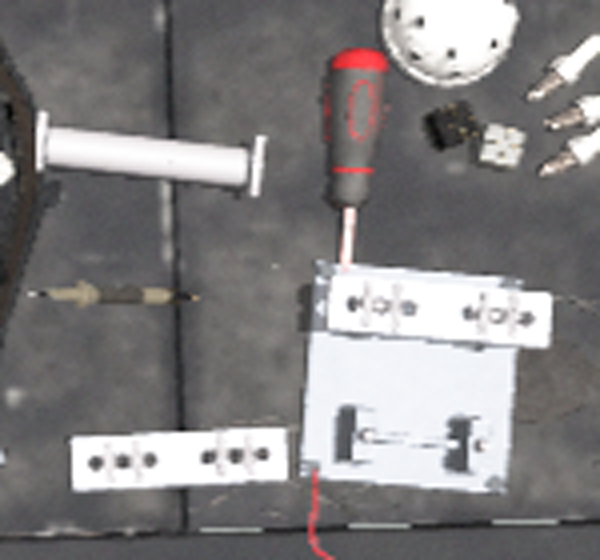

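View pics/c2.png

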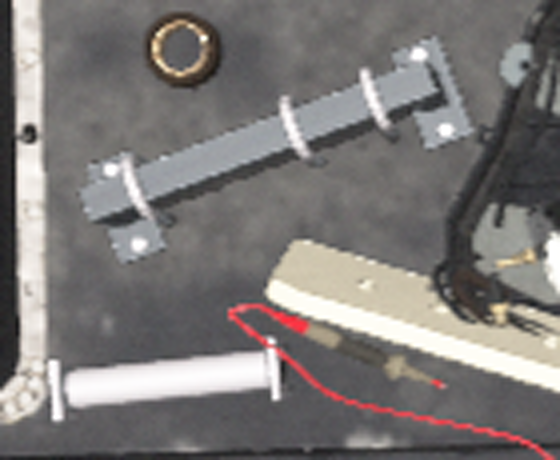

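Crops: the bar holes, pegs (lower stand row about (444,249) and (470,251)) and three U-bolts on the rail are clear. The brown and black ring at (196,177) is the tape. I'm moving the arm to the right side so both views are free.

Request:
drive_tool([
  {"dz":-0.15,"yaw":0.0765,"fingers":0},
  {"dz":-0.15,"yaw":0.0765},
  {"dz":-0.15,"yaw":0.0765},
  {"dz":-0.15,"yaw":0.0765},
  {"dz":-0.15,"yaw":0.0765},
  {"dz":-0.15,"yaw":0.0765},
  {"yaw":0.0765},
  {"yaw":0.0765},
  {"yaw":0.0765},
  {"yaw":0.0765},
])

```text
invalid input
```

Request:
drive_tool([
  {"dx":-0.3,"dy":0.25},
  {"dx":-0.3,"dy":0.25},
  {"dx":-0.3,"dy":0.25},
  {"dx":-0.3,"dy":0.25},
  {"dx":-0.3,"dy":0.25},
  {"dx":-0.3,"dy":0.25},
  {"dx":-0.3,"dy":0.25},
  {"dx":-0.3,"dy":0.25},
  {"dx":-0.3,"dy":0.25},
  {"dx":-0.3,"dy":0.25},
  {"dx":-0.3,"dy":0.25},
  {"dx":-0.3,"dy":0.25},
  {"dx":-0.3,"dy":0.25},
])

```text
invalid input
```

Request:
drive_tool([
  {"dx":-0.33},
  {"dx":-0.33},
  {"dx":-0.33},
  {"dx":-0.33},
  {"dx":-0.33},
  {"dx":-0.33},
  {"dx":-0.33},
  {"dx":-0.33},
  {"dx":-0.33},
  {"dx":-0.33},
  {"dx":-0.33},
  {"dx":-0.33},
  {"dx":-0.33,"dy":-0.3},
  {"dx":-0.33,"dy":-0.3},
  {"dx":-0.33,"dy":-0.3},
  {"dx":-0.33,"dy":-0.3},
  {"dx":-0.33,"dy":-0.3},
  {"dx":-0.33,"dy":-0.3},
  {"dx":-0.33,"dy":-0.3},
  {"dx":-0.33,"dy":-0.3},
])

```text
invalid input
```

Request:
drive_tool([
  {"dx":0,"dy":0,"dz":-0.15,"yaw":0.0765,"fingers":0},
  {"dx":0,"dy":0,"dz":-0.15,"yaw":0.0765,"fingers":0},
])

```text
clock: 0.3
position: [0.2253, 0.5826, 0.2611]
tool_rot: [-3.14, 0.0, 2.528]
force: [0.2, -0.1, -0.4]
grip_width: 0.0854
finger_force: 0.0
```

Request:
drive_tool([
  {"dx":0,"dy":0,"dz":-0.15,"yaw":0.0765,"fingers":0},
  {"dx":0,"dy":0,"dz":-0.15,"yaw":0.0765,"fingers":0},
  {"dx":0,"dy":0,"dz":-0.15,"yaw":0.0765,"fingers":0},
  {"dx":0,"dy":0,"dz":-0.15,"yaw":0.0765,"fingers":0},
  {"dx":0,"dy":0,"dz":0,"yaw":0.0765,"fingers":0},
  {"dx":0,"dy":0,"dz":0,"yaw":0.0765,"fingers":0},
  {"dx":0,"dy":0,"dz":0,"yaw":0.0765,"fingers":0},
  {"dx":0,"dy":0,"dz":0,"yaw":0.0765,"fingers":0},
])

```text
clock: 1.1
position: [0.2252, 0.5828, 0.321]
tool_rot: [-3.141, 0.001, 1.566]
force: [0.1, 0.7, -0.0]
grip_width: 0.0853
finger_force: 0.0
```

Request:
drive_tool([
  {"dx":-0.3,"dy":0.25,"dz":0,"yaw":0,"fingers":0},
  {"dx":-0.3,"dy":0.25,"dz":0,"yaw":0,"fingers":0},
  {"dx":-0.3,"dy":0.25,"dz":0,"yaw":0,"fingers":0},
  {"dx":-0.3,"dy":0.25,"dz":0,"yaw":0,"fingers":0},
  {"dx":-0.3,"dy":0.25,"dz":0,"yaw":0,"fingers":0},
  {"dx":-0.3,"dy":0.25,"dz":0,"yaw":0,"fingers":0},
  {"dx":-0.3,"dy":0.25,"dz":0,"yaw":0,"fingers":0},
  {"dx":-0.3,"dy":0.25,"dz":0,"yaw":0,"fingers":0},
  {"dx":-0.3,"dy":0.25,"dz":0,"yaw":0,"fingers":0},
  {"dx":-0.3,"dy":0.25,"dz":0,"yaw":0,"fingers":0},
  {"dx":-0.3,"dy":0.25,"dz":0,"yaw":0,"fingers":0},
  {"dx":-0.3,"dy":0.25,"dz":0,"yaw":0,"fingers":0},
  {"dx":-0.3,"dy":0.25,"dz":0,"yaw":0,"fingers":0},
])

```text
clock: 2.4
position: [0.5511, 0.1917, 0.3212]
tool_rot: [-3.141, 0.0, 1.571]
force: [-0.5, 0.9, 1.1]
grip_width: 0.0853
finger_force: 0.0
```

Request:
drive_tool([
  {"dx":-0.33,"dy":0,"dz":0,"yaw":0,"fingers":0},
  {"dx":-0.33,"dy":0,"dz":0,"yaw":0,"fingers":0},
  {"dx":-0.33,"dy":0,"dz":0,"yaw":0,"fingers":0},
  {"dx":-0.33,"dy":0,"dz":0,"yaw":0,"fingers":0},
  {"dx":-0.33,"dy":0,"dz":0,"yaw":0,"fingers":0},
  {"dx":-0.33,"dy":0,"dz":0,"yaw":0,"fingers":0},
  {"dx":-0.33,"dy":0,"dz":0,"yaw":0,"fingers":0},
  {"dx":-0.33,"dy":0,"dz":0,"yaw":0,"fingers":0},
  {"dx":-0.33,"dy":0,"dz":0,"yaw":0,"fingers":0},
  {"dx":-0.33,"dy":0,"dz":0,"yaw":0,"fingers":0},
  {"dx":-0.33,"dy":0,"dz":0,"yaw":0,"fingers":0},
  {"dx":-0.33,"dy":0,"dz":0,"yaw":0,"fingers":0},
  {"dx":-0.33,"dy":-0.3,"dz":0,"yaw":0,"fingers":0},
  {"dx":-0.33,"dy":-0.3,"dz":0,"yaw":0,"fingers":0},
  {"dx":-0.33,"dy":-0.3,"dz":0,"yaw":0,"fingers":0},
  {"dx":-0.33,"dy":-0.3,"dz":0,"yaw":0,"fingers":0},
  {"dx":-0.33,"dy":-0.3,"dz":0,"yaw":0,"fingers":0},
  {"dx":-0.33,"dy":-0.3,"dz":0,"yaw":0,"fingers":0},
  {"dx":-0.33,"dy":-0.3,"dz":0,"yaw":0,"fingers":0},
  {"dx":-0.33,"dy":-0.3,"dz":0,"yaw":0,"fingers":0},
])

```text
clock: 4.4
position: [0.3093, -0.4679, 0.3213]
tool_rot: [3.142, -0.0, 1.571]
force: [0.7, -1.0, -0.1]
grip_width: 0.0856
finger_force: 0.0
```

Run:
```python
from workcell import grab_frame
import cv2
s=grab_frame("side");t=grab_frame("top")
cv2.imwrite("pics/side1.png",s);cv2.imwrite("pics/top1.png",t)
c=cv2.resize(s[190:370,150:420],None,fx=2.9,fy=2.9,interpolation=cv2.INTER_CUBIC)
cv2.imwrite("pics/c3.png",c)
```

```text
(no output)
```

View pics/side1.png

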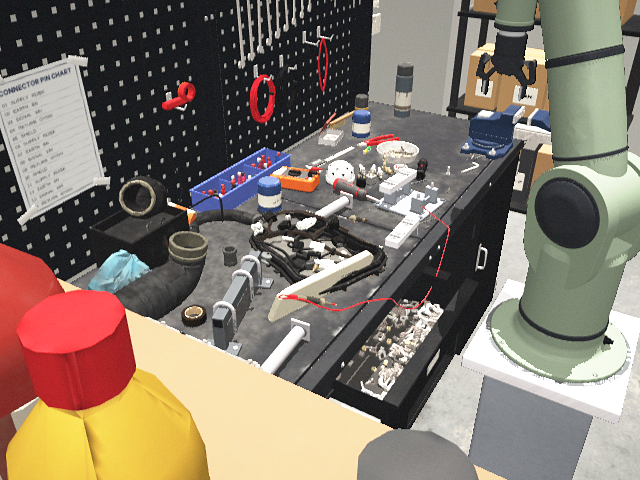

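The side view is now clear: stand near (415,205), loose bar near (403,232), pipe_2 near (335,208), pipe_1 near (287,350), rail near (238,295).

```bash
cat > vis.py <<'E'
import numpy as np,cv2
from workcell import camera_info,grab_frame,readout
CI={n:camera_info(n) for n in("side","top")}
def ray(n,u,v):
    c=CI[n];d=c["T"][:3,:3]@np.array([(u-c["cx"])/c["fx"],-(v-c["cy"])/c["fy"],-1]);return c["T"][:3,3],d
def onz(n,u,v,z):
    o,d=ray(n,u,v);return o+d*(z-o[2])/d[2]
def tri(pt,ps):
    (o1,d1),(o2,d2)=ray("top",*pt),ray("side",*ps)
    A=np.stack([d1,-d2],1);t=np.linalg.lstsq(A,o2-o1,rcond=None)[0]
    a,b=o1+t[0]*d1,o2+t[1]*d2;return (a+b)/2,np.linalg.norm(a-b)
def proj(n,p):
    c=CI[n];q=c["T"][:3,:3].T@(np.asarray(p)-c["T"][:3,3]);return c["cx"]-c["fx"]*q[0]/q[2],c["cy"]+c["fy"]*q[1]/q[2]
def comps(mask,amin,amax):
    n,l,s,c=cv2.connectedComponentsWithStats(mask.astype(np.uint8))
    return [(s[i],c[i],l==i) for i in range(1,n) if amin<=s[i][4]<=amax]
E
python3 - <<'E'
from vis import *
a=cv2.imread("pics/top1.png");b=cv2.imread("pics/side1.png")
g=cv2.cvtColor(a,cv2.COLOR_BGR2GRAY)
K=8
def up(x0,y0,x1,y1): return cv2.resize(a[y0:y1,x0:x1],None,fx=K,fy=K,interpolation=cv2.INTER_CUBIC)
cv2.imwrite("pics/c4.png",up(418,198,497,272))
c=cv2.resize(b[180:250,310:450],None,fx=5.5,fy=5.5,interpolation=cv2.INTER_CUBIC);cv2.imwrite("pics/c5.png",c)
for th in(170,200,225):
  print(th)
  for s,cc,m in comps(g>th,80,2500):
    if s[1]>150 and s[1]<300 and 150<s[0]<500:
        r=cv2.minAreaRect(np.argwhere(m)[:,::-1].astype(np.float32));print(s,cc.round(2),np.round(r[0],1),np.round(r[1],1),round(r[2],1))
# holes of bar_1
G=cv2.resize(g[240:270,360:430],None,fx=K,fy=K,interpolation=cv2.INTER_CUBIC)
for s,cc,m in comps(G<150,60,2000):print("h1",s[4],((cc+.5)/K-.5+[360,240]).round(2))
E
```

```text
170
[153 163   8  35 220] [156.66 180.06] [156.7 180. ] [34.2  6.5] 88.2
[359 168  53  18 483] [384.39 178.19] [385.  176.7] [53.  13.1] 5.1
[485 169  23  15  89] [497.39 175.44] [496.2 176.5] [ 6.3 25.8] 66.0
[470 171  11  10  80] [475.14 175.76] [475.  175.9] [9.2 9. ] 14.0
[329 174  24  13 212] [340.81 180.06] [340.6 179.9] [23.3 10.7] 8.1
[301 207  13  15 125] [306.57 214.16] [306.4 214.1] [13.2 10. ] 68.2
[286 223  13  20 156] [291.66 232.92] [291.5 232.7] [20.6 10. ] 68.2
[ 216  225  100   42 1489] [263.35 246.41] [266.6 246.3] [101.7  17.9] 16.9
[368 247  54  16 661] [394.52 254.15] [394.5 254.2] [13.5 53.6] 87.3
[166 252  54  15 492] [193.13 259.19] [192.5 259. ] [12.1 53.2] 87.7
[ 461  281  126   26 1955] [521.63 293.19] [523.7 293.8] [ 23.3 125.2] 88.5
[ 382  284   79   30 1380] [417.34 297.87] [421.  298.3] [23.1 79.6] 85.2
[235 289  33  28 479] [251.9  302.35] [251.3 301.8] [31.6 27.2] 5.2
[269 291  31  24 289] [282.4  301.55] [283.2 299.9] [20.  27.9] 61.7
[ 301  291   76   25 1080] [340.51 301.41] [338.5 303. ] [24. 75.] 90.0
200
[153 163   7  35 185] [156.45 179.29] [1
[... 1118 characters left out ...]
7] 10.8
[301 208  12  13 101] [306.46 214.04] [306.5 213.9] [12.   8.5] 71.6
[ 426  223   53   40 1519] [451.62 241.41] [451.5 242.7] [50.5 35.9] 5.0
[287 224  11  19 130] [291.65 233.25] [291.4 233.2] [19.7  8.7] 68.2
[217 235  98  32 521] [264.52 251.78] [264.8 251.5] [100.4   6.9] 16.0
[368 247  54  15 584] [394.47 254.16] [394.4 254.1] [13.  53.4] 87.1
[167 252  52  14 363] [192.76 259.24] [192.5 258.5] [12.  51.2] 88.8
[236 290  31  27 290] [253.31 302.97] [251.6 301.9] [29.2 26.1] 9.0
[341 291  33  20 310] [355.72 299.44] [357.  300.5] [19. 32.] 90.0
h1 414 [415.06 253.11]
h1 598 [408.47 253.48]
h1 547 [401.73 253.84]
h1 425 [387.06 254.55]
h1 527 [380.32 255.03]
h1 509 [373.51 255.31]
```

View pics/c4.png

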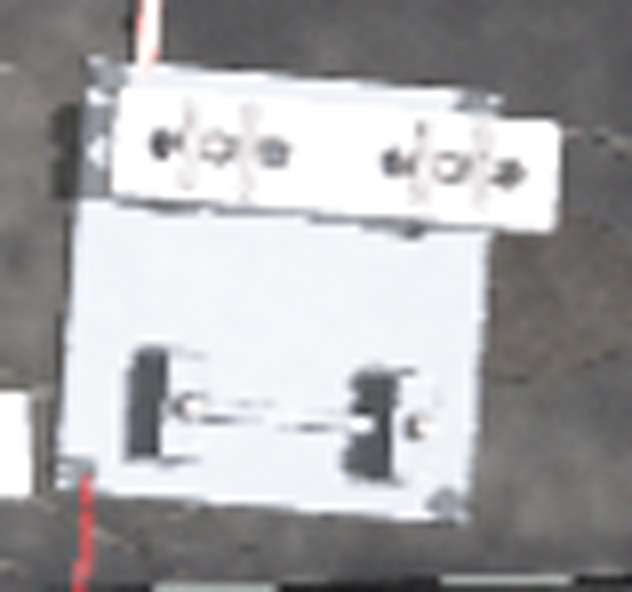

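View pics/c5.png

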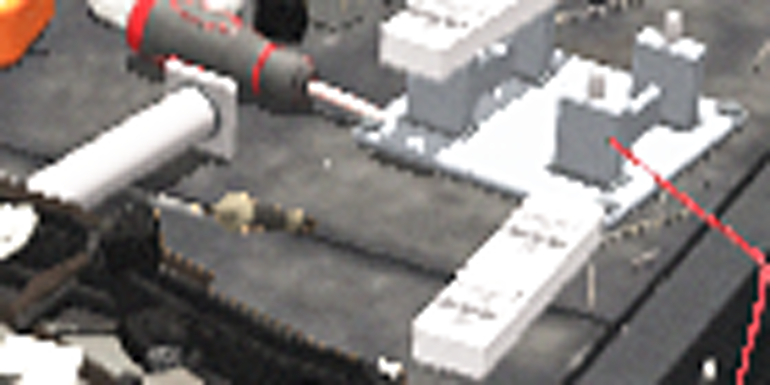

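Crops: peg tips are at top px (441.1,248.2) and (469.6,250.8), and at side px (418.5,193.6) and (432.5,182.7). bar_2's holes and all of bar_1's holes show clearly, and bar_1 lies saddles up.

Run:
```python
from vis import *
a=cv2.imread("pics/top1.png");g=cv2.cvtColor(a,cv2.COLOR_BGR2GRAY)
K=8
def blobs(x0,y0,x1,y1,f,lo,hi):
    G=cv2.resize(g[y0:y1,x0:x1],None,fx=K,fy=K,interpolation=cv2.INTER_CUBIC)
    return [(s[4],((cc+.5)/K-.5+[x0,y0])) for s,cc,m in comps(f(G),lo,hi)]
h=[(415.06,253.11),(408.47,253.48),(401.73,253.84),(387.06,254.55),(380.32,255.03),(373.51,255.31)]
P=np.array([onz("top",*p,.02) for p in h]);print("bar1 holes",P.round(4).tolist())
d=P[1]-P[4];print("bar1 c",P.mean(0).round(4),"len",np.hypot(*d[:2]),"yaw(y axis from +y)",np.degrees(np.arctan2(d[0],-d[1])))
print("bar2 dark");b2=[]
for A,c in blobs(432,208,490,228,lambda G:G<170,60,900):
    print(A,c.round(2),onz("top",*c,.073).round(4))
for z in(.069,):
    for p in[(441.06,248.2),(469.56,250.8)]:print("peg",onz("top",*p,z).round(4))
for t,s in[((441.06,248.2),(418.5,193.6)),((469.56,250.8),(432.5,182.7))]:
    print("tri",tri(t,s))
# foot plate
r,_=0,0
print("u-bolt/rail region")
for p in [(182,210),(222,196),(244,189)]:print(onz("top",*p,.095).round(3))
for n,x0,y0,x1,y1,th in[("p2",355,160,420,192,170),("p1",160,245,222,275,170)]:
    G=cv2.resize(g[y0:y1,x0:x1],None,fx=K,fy=K,interpolation=cv2.INTER_CUBIC)
    m=(G>th);m=cv2.morphologyEx(m.astype(np.uint8),cv2.MORPH_OPEN,np.ones((5,5)))
    for s,cc,mm in comps(m,3000,1e6):
        q=np.argwhere(mm)[:,::-1].astype(np.float32);r=cv2.minAreaRect(q)
        # body rows: per column median between flanges
        xs=range(s[0]+90,s[0]+s[2]-90,8);ys=[np.argwhere(mm[:,x]).mean() for x in xs];w=[mm[:,x].sum()/K for x in xs]
        k=np.polyfit(xs,ys,1)
        e=np.array([[s[0],np.polyval(k,s[0])],[s[0]+s[2],np.polyval(k,s[0]+s[2])]])
        e=(e+.5)/K-.5+[x0,y0];Q=np.array([onz("top",*p,.024) for p in e])
        print(n,s,e.round(2).tolist(),Q.round(4).tolist(),np.mean(w))
```

```text
bar1 holes [[0.4521, -0.2759, 0.02], [0.4515, -0.2571, 0.02], [0.451, -0.2379, 0.02], [0.45, -0.1961, 0.02], [0.4492, -0.1769, 0.02], [0.4489, -0.1575, 0.02]]
bar1 c [ 0.4505 -0.2169  0.02  ] len 0.08026803917038032 yaw(y axis from +y) 1.6762667990858926
bar2 dark
131 [432.05 208.34] [ 0.5751 -0.3175  0.073 ]
584 [438.05 215.51] [ 0.5549 -0.3333  0.073 ]
470 [451.86 216.65] [ 0.5507 -0.3712  0.073 ]
80 [445.81 216.96] [ 0.5503 -0.3545  0.073 ]
532 [467.14 218.04] [ 0.5458 -0.4131  0.073 ]
177 [474.86 219.15] [ 0.5422 -0.4342  0.073 ]
511 [481.08 219.31] [ 0.5413 -0.4513  0.073 ]
786 [437.94 223.18] [ 0.5338 -0.3323  0.073 ]
197 [447.09 223.88] [ 0.5312 -0.3574  0.073 ]
164 [458.52 224.92] [ 0.5275 -0.3887  0.073 ]
peg [ 0.4647 -0.3393  0.069 ]
peg [ 0.4555 -0.4175  0.069 ]
tri (array([ 0.46398966, -0.34124438,  0.06157205]), np.float64(0.0012913253444376627))
tri (array([ 0.45438865, -0.41891373,  0.06554186]), np.float64(0.0022580293521963887))
u-bolt/rail region
[0.587 0.367 0.095]
[0.622 0.258 0.095]
[0.64  0.197 0.095]
p2 [   33    62   423   144 30368] [[358.69, 175.29], [411.56, 181.36]] [[0.6783, -0.1216, 0.024], [0.657, -0.272, 0.024]] 8.810483870967742Traceback (most recent call last):
  File "<stdin>", line 28, in <module>
    raise TypeError("expected non-empty vector for x")
TypeError: expected non-empty vector for x
```

Request:
drive_tool([
  {"dx":0,"dy":0,"dz":0,"yaw":-0.0184,"fingers":0},
  {"dx":0.247,"dy":0.148,"dz":0.2,"yaw":0,"fingers":0},
  {"dx":0.247,"dy":0.148,"dz":0.2,"yaw":0,"fingers":0},
  {"dx":0.247,"dy":0.148,"dz":0.2,"yaw":0,"fingers":0},
  {"dx":0.247,"dy":0.148,"dz":0.2,"yaw":0,"fingers":0},
  {"dx":0.247,"dy":0.148,"dz":0.2,"yaw":0,"fingers":0},
  {"dx":0.247,"dy":0.148,"dz":0.2,"yaw":0,"fingers":0},
  {"dx":0.247,"dy":0.148,"dz":0.2,"yaw":0,"fingers":0},
  {"dx":0.247,"dy":0.148,"dz":0.2,"yaw":0,"fingers":0},
  {"dx":0.247,"dy":0.148,"dz":0.2,"yaw":0,"fingers":0},
  {"dx":0.247,"dy":0.148,"dz":0.2,"yaw":0,"fingers":0},
  {"dx":0,"dy":0,"dz":0,"yaw":0,"fingers":0},
  {"dx":0,"dy":0,"dz":0,"yaw":0,"fingers":0},
])

```text
clock: 5.8
position: [0.4517, -0.2144, 0.121]
tool_rot: [-3.141, -0.0, 1.604]
force: [-0.8, 0.1, 0.3]
grip_width: 0.0853
finger_force: 0.0
```

```bash
cat >> vis.py <<'E'
def go(x,y,z,psi):
    s=readout.observe();p=s["position"];c=np.degrees(s["tool_rot"][2])
    t=(psi-c+90)%180-90   # half turn is the same grasp
    f=np.radians(c+t);d=np.array([x,y,z])-p
    print("t=%.1f pos"%s["clock"],p.round(4),"psi %.2f"%c,"-> yaw %.4f then dx %.3f dy %.3f dz %.3f"%(-t/90,*(10*np.array([d[0]*np.cos(f)+d[1]*np.sin(f),d[0]*np.sin(f)-d[1]*np.cos(f),-d[2]]))))
E
python3 -c "
from vis import *
go(.4505,-.2169,.003,91.66)
b=grab_frame('side');cv2.imwrite('pics/s2.png',b);t=grab_frame('top');cv2.imwrite('pics/t2.png',t)"
```

```text
t=5.8 pos [ 0.4517 -0.2144  0.121 ] psi 91.89 -> yaw 0.0026 then dx -0.024 dy -0.012 dz 1.180
```

Request:
drive_tool([
  {"dx":-0.024,"dy":-0.012,"dz":0.15,"yaw":0.0026,"fingers":0},
  {"dx":0,"dy":0,"dz":0.2,"yaw":0,"fingers":0},
  {"dx":0,"dy":0,"dz":0.2,"yaw":0,"fingers":0},
  {"dx":0,"dy":0,"dz":0.2,"yaw":0,"fingers":0},
  {"dx":0,"dy":0,"dz":0.2,"yaw":0,"fingers":0},
  {"dx":0,"dy":0,"dz":0.1,"yaw":0,"fingers":0},
  {"dx":0,"dy":0,"dz":0.08,"yaw":0,"fingers":0},
  {"dx":0,"dy":0,"dz":0.05,"yaw":0,"fingers":0},
  {"dx":0,"dy":0,"dz":0,"yaw":0,"fingers":1},
  {"dx":0,"dy":0,"dz":0,"yaw":0,"fingers":1},
  {"dx":0,"dy":0,"dz":0,"yaw":0,"fingers":1},
  {"dx":0,"dy":0,"dz":0,"yaw":0,"fingers":1},
  {"dx":0,"dy":0,"dz":0,"yaw":0,"fingers":1},
  {"dx":0,"dy":0,"dz":0,"yaw":0,"fingers":1},
  {"dx":0,"dy":0,"dz":0,"yaw":0,"fingers":1},
  {"dx":0,"dy":0,"dz":0,"yaw":0,"fingers":1},
], squeeze=60)

```text
clock: 7.5
position: [0.4507, -0.2183, 0.0041]
tool_rot: [3.14, 0.0, 1.596]
force: [-1.7, 1.7, 14.2]
grip_width: 0.0344
finger_force: 59.6
```

Request:
drive_tool([
  {"dx":0,"dy":0,"dz":-0.05,"yaw":0,"fingers":1},
  {"dx":0,"dy":0,"dz":-0.25,"yaw":0,"fingers":1},
  {"dx":0,"dy":0,"dz":-0.25,"yaw":0,"fingers":1},
  {"dx":0,"dy":0,"dz":-0.25,"yaw":0,"fingers":1},
  {"dx":0,"dy":0,"dz":-0.25,"yaw":0,"fingers":1},
  {"dx":0,"dy":0,"dz":-0.25,"yaw":0,"fingers":1},
  {"dx":0,"dy":0,"dz":0,"yaw":0,"fingers":1},
  {"dx":0,"dy":0,"dz":0,"yaw":0,"fingers":1},
])

```text
clock: 8.3
position: [0.4502, -0.2179, 0.1332]
tool_rot: [3.141, -0.0, 1.596]
force: [0.5, 0.7, -5.6]
grip_width: 0.0344
finger_force: 62.0
```

Run:
```python
from vis import *
go(.4588,-.3819,.134,83.4)
t=grab_frame('top');s=grab_frame('side');cv2.imwrite('pics/t3.png',t);cv2.imwrite('pics/s3.png',s)
u,v=proj("top",[.4507,-.218,.15]);print(u,v);u,v=int(u),int(v)
A=cv2.resize(t[v-40:v+40,u-45:u+45],None,fx=5,fy=5,interpolation=cv2.INTER_CUBIC)
u,v=map(int,proj("side",[.4507,-.218,.15]))
B=cv2.resize(s[v-40:v+40,u-45:u+45],None,fx=5,fy=5,interpolation=cv2.INTER_CUBIC)
cv2.imwrite("pics/c6.png",cv2.resize(np.hstack([A,B]),(800,356)))
```

```text
t=8.3 pos [ 0.4502 -0.2179  0.1332] psi 91.46 -> yaw 0.0896 then dx -1.620 dy 0.274 dz -0.008
401.70621723909636 254.89861933300836
```

View pics/c6.png

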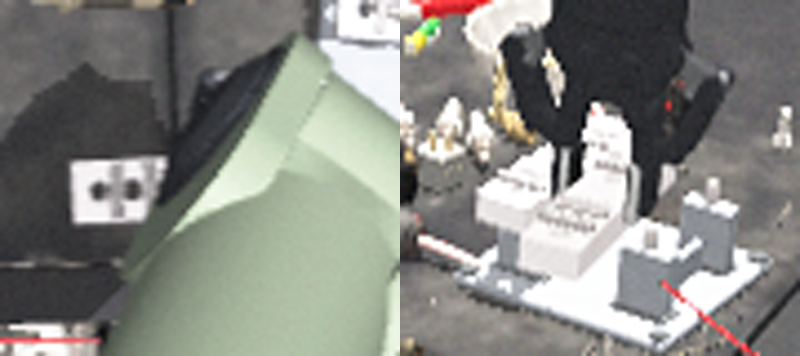

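The left half of the held bar shows in the top view with two holes near (379,257) and (386,257). The forearm hides the rest.

Run:
```python
from vis import *
t=cv2.imread("pics/t3.png");g=cv2.cvtColor(t,cv2.COLOR_BGR2GRAY);K=8
x0,y0,x1,y1=368,246,395,268
G=cv2.resize(g[y0:y1,x0:x1],None,fx=K,fy=K,interpolation=cv2.INTER_CUBIC)
for th in(120,150):
  for s,cc,m in comps(G<th,150,1500):
    c=(cc+.5)/K-.5+[x0,y0];print(th,s,c.round(2),onz("top",*c,.149).round(4))
m=G>170
for s,cc,mm in comps(m,4000,1e5):
    r=cv2.minAreaRect(np.argwhere(mm)[:,::-1].astype(np.float32));print(np.array(r[0])/K+[x0,y0],np.array(r[1])/K,r[2])
    ys,xs=np.nonzero(mm)
    # top & bottom edges per column
    for x in range(s[0]+16,s[0]+s[2]-24,16):
        col=np.nonzero(mm[:,x])[0];p=[(x+.5)/K-.5+x0,(col.min()+col.max()+1)/2/K-.5+y0];print(np.round(p,2),onz("top",*p,.149).round(4),(col.max()-col.min())/K)
```

```text
120 [128  69  30  34 790] [385.36 256.27] [ 0.4482 -0.1754  0.149 ]
120 [ 69  73  33  29 631] [377.93 256.45] [ 0.4482 -0.1561  0.149 ]
150 [ 121   67   41   37 1160] [385.2  256.25] [ 0.4483 -0.175   0.149 ]
150 [ 67  71  42  33 977] [378.28 256.46] [ 0.4482 -0.157   0.149 ]
[382.79931927 256.86910248] [14.02684498 21.16999435] 87.53187561035156
[373.56 256.69] [ 0.4479 -0.1447  0.149 ] 13.75
[375.56 256.62] [ 0.4479 -0.1499  0.149 ] 13.625
[377.56 256.62] [ 0.4478 -0.1551  0.149 ] 13.875
[379.56 256.56] [ 0.4478 -0.1603  0.149 ] 13.75
[381.56 256.5 ] [ 0.4479 -0.1655  0.149 ] 13.625
[383.56 256.44] [ 0.4479 -0.1707  0.149 ] 13.75
[385.56 256.25] [ 0.4482 -0.176   0.149 ] 13.625
[387.56 256.  ] [ 0.4488 -0.1812  0.149 ] 13.625
[389.56 252.56] [ 0.4576 -0.1867  0.149 ] 6.25
```

Request:
drive_tool([
  {"dx":0,"dy":0,"dz":0,"yaw":0.0459,"fingers":1},
  {"dx":0,"dy":0,"dz":0,"yaw":0.0459,"fingers":1},
  {"dx":-0.234,"dy":0.041,"dz":0,"yaw":0,"fingers":1},
  {"dx":-0.234,"dy":0.041,"dz":0,"yaw":0,"fingers":1},
  {"dx":-0.234,"dy":0.041,"dz":0,"yaw":0,"fingers":1},
  {"dx":-0.234,"dy":0.041,"dz":0,"yaw":0,"fingers":1},
  {"dx":-0.234,"dy":0.041,"dz":0,"yaw":0,"fingers":1},
  {"dx":-0.234,"dy":0.041,"dz":0,"yaw":0,"fingers":1},
  {"dx":-0.234,"dy":0.041,"dz":0,"yaw":0,"fingers":1},
  {"dx":0,"dy":0,"dz":0,"yaw":0,"fingers":1},
  {"dx":0,"dy":0,"dz":0,"yaw":0,"fingers":1},
  {"dx":0,"dy":0,"dz":0,"yaw":0,"fingers":1},
])

```text
clock: 9.6
position: [0.459, -0.3834, 0.1324]
tool_rot: [-3.14, -0.001, 1.452]
force: [0.5, 1.4, -4.4]
grip_width: 0.0344
finger_force: 61.9
```

Run:
```python
from vis import *
go(.4592,-.3836,.075,83.2)
t=grab_frame('top');s=grab_frame('side');cv2.imwrite('pics/t4.png',t);cv2.imwrite('pics/s4.png',s)
u,v=map(int,proj("top",[.48,-.39,.1]))
A=cv2.resize(t[v-40:v+40,u-40:u+40],None,fx=5,fy=5,interpolation=cv2.INTER_CUBIC)
u,v=map(int,proj("side",[.48,-.39,.1]))
B=cv2.resize(s[v-40:v+40,u-40:u+40],None,fx=5,fy=5,interpolation=cv2.INTER_CUBIC)
cv2.imwrite("pics/c7.png",np.hstack([A,B]))
```

```text
t=9.6 pos [ 0.459  -0.3834  0.1324] psi 83.20 -> yaw -0.0000 then dx -0.002 dy 0.002 dz 0.574
```

View pics/c7.png

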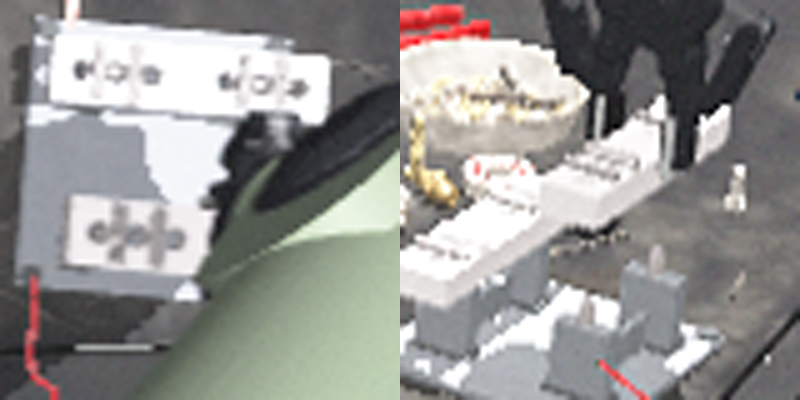

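Both bars show: held bar holes near (100,232), (137,237) and (172,240) in the crop, parallel to the seated bar. I'll refine against it.

Run:
```python
from vis import *
t=cv2.imread("pics/t4.png");g=cv2.cvtColor(t,cv2.COLOR_BGR2GRAY);K=8
u,v=map(int,proj("top",[.48,-.39,.1]))
def bl(x0,y0,x1,y1,z,th):
    G=cv2.resize(g[y0:y1,x0:x1],None,fx=K,fy=K,interpolation=cv2.INTER_CUBIC)
    for s,cc,m in comps(G<th,150,2500):
        c=(cc+.5)/K-.5+[x0,y0];print(th,s[4],c.round(2),onz("top",*c,z).round(4))
ox,oy=u-40,v-40
bl(ox+15,oy+41,ox+41,oy+53,.148,140)
print();bl(ox+12,oy+9,ox+65,oy+20,.073,170)
y=np.array([.1149,.9934]);T=np.array([.4588,-.3819])
print([ (T+k*y).round(4).tolist() for k in(.06,.04,.02)])
```

```text
140 295 [440.72 247.82] [ 0.4665 -0.3206  0.148 ]
140 298 [448.07 248.51] [ 0.4642 -0.3397  0.148 ]
140 175 [444.88 251.99] [ 0.4553 -0.3311  0.148 ]

170 1105 [481.83 211.35] [ 0.5632 -0.4542  0.073 ]
170 577 [438.05 215.5 ] [ 0.5549 -0.3333  0.073 ]
170 453 [451.86 216.64] [ 0.5508 -0.3712  0.073 ]
170 519 [467.13 218.02] [ 0.5459 -0.4131  0.073 ]
170 157 [474.83 219.2 ] [ 0.5421 -0.4341  0.073 ]
170 489 [481.09 219.31] [ 0.5413 -0.4513  0.073 ]
[[0.4657, -0.3223], [0.4634, -0.3422], [0.4611, -0.362]]
```

Request:
drive_tool([
  {"dx":0,"dy":0,"dz":0.2,"yaw":0,"fingers":1},
  {"dx":0,"dy":0,"dz":0.2,"yaw":0,"fingers":1},
  {"dx":0,"dy":0,"dz":0.12,"yaw":0,"fingers":1},
  {"dx":0,"dy":0,"dz":0.04,"yaw":0,"fingers":1},
  {"dx":0,"dy":0,"dz":0.03,"yaw":0,"fingers":1},
  {"dx":0,"dy":0,"dz":0.03,"yaw":0,"fingers":1},
  {"dx":0,"dy":0,"dz":0,"yaw":0,"fingers":1},
])

```text
clock: 10.4
position: [0.4594, -0.3843, 0.0715]
tool_rot: [3.141, 0.0, 1.452]
force: [-1.2, 0.1, -5.4]
grip_width: 0.0343
finger_force: 61.8
```

Request:
drive_tool([
  {"dx":0,"dy":0,"dz":0.03,"yaw":0,"fingers":1},
  {"dx":0,"dy":0,"dz":0.02,"yaw":0,"fingers":1},
  {"dx":0,"dy":0,"dz":0,"yaw":0,"fingers":1},
])

```text
clock: 10.7
position: [0.4592, -0.3842, 0.0661]
tool_rot: [-3.141, -0.0, 1.452]
force: [-0.2, -0.1, -4.8]
grip_width: 0.0346
finger_force: 61.9
```

Going in without contact force, so I continue to seat it.

Request:
drive_tool([
  {"dx":0,"dy":0,"dz":0.03,"yaw":0,"fingers":1},
  {"dx":0,"dy":0,"dz":0.03,"yaw":0,"fingers":1},
  {"dx":0,"dy":0,"dz":0.02,"yaw":0,"fingers":1},
  {"dx":0,"dy":0,"dz":0,"yaw":0,"fingers":1},
])

```text
clock: 11.1
position: [0.4591, -0.3842, 0.0579]
tool_rot: [-3.141, -0.0, 1.452]
force: [-0.2, -0.6, -5.3]
grip_width: 0.0343
finger_force: 61.9
```

Request:
drive_tool([
  {"dx":0,"dy":0,"dz":0.015,"yaw":0,"fingers":1},
  {"dx":0,"dy":0,"dz":0,"yaw":0,"fingers":1},
  {"dx":0,"dy":0,"dz":0,"yaw":0,"fingers":1},
])

```text
clock: 11.4
position: [0.4593, -0.3844, 0.0572]
tool_rot: [3.141, 0.0, 1.452]
force: [-1.4, 2.5, 5.4]
grip_width: 0.0345
finger_force: 63.0
```

Request:
drive_tool([
  {"dx":0,"dy":0,"dz":0,"yaw":0,"fingers":0.4},
  {"dx":0,"dy":0,"dz":0,"yaw":0,"fingers":0.4},
  {"dx":0,"dy":0,"dz":0,"yaw":0,"fingers":0.4},
  {"dx":0,"dy":0,"dz":0,"yaw":0,"fingers":0.4},
  {"dx":0,"dy":0,"dz":-0.1,"yaw":0,"fingers":0.4},
  {"dx":0,"dy":0,"dz":-0.3,"yaw":0,"fingers":0.4},
  {"dx":0,"dy":0,"dz":-0.3,"yaw":0,"fingers":0.4},
  {"dx":0,"dy":0,"dz":-0.3,"yaw":0,"fingers":0.4},
  {"dx":-0.15,"dy":-0.3,"dz":-0.3,"yaw":0,"fingers":0.4},
  {"dx":-0.15,"dy":-0.3,"dz":-0.2,"yaw":0,"fingers":0.4},
  {"dx":-0.15,"dy":-0.3,"dz":-0.2,"yaw":0,"fingers":0.4},
  {"dx":-0.15,"dy":-0.3,"dz":-0.2,"yaw":0,"fingers":0.4},
  {"dx":-0.15,"dy":-0.3,"dz":0,"yaw":0,"fingers":0.4},
  {"dx":0,"dy":0,"dz":0,"yaw":0,"fingers":0.4},
  {"dx":0,"dy":0,"dz":0,"yaw":0,"fingers":0.4},
])

```text
clock: 12.9
position: [0.3011, -0.4411, 0.2475]
tool_rot: [3.141, 0.0, 1.45]
force: [1.0, 0.8, -0.1]
grip_width: 0.0519
finger_force: 0.0
```

```bash
cat > meas.py <<'E'
from vis import *
K=8
def up(g,x0,y0,x1,y1): return cv2.resize(g[y0:y1,x0:x1],None,fx=K,fy=K,interpolation=cv2.INTER_CUBIC)
def pipe(g,x0,y0,x1,y1,th=170,thin=14):
    m=(up(g,x0,y0,x1,y1)>th).astype(np.uint8)
    c=max(comps(m,3000,1e6),key=lambda c:c[0][4]);s,_,mm=c
    body=cv2.morphologyEx(mm.astype(np.uint8),cv2.MORPH_OPEN,np.ones((30,60),np.uint8))
    q=np.argwhere(mm)[:,::-1];p=np.argwhere(body)[:,::-1].astype(np.float32)
    vx,vy,cx,cy=cv2.fitLine(p,cv2.DIST_L2,0,.01,.01).ravel()
    f=lambda a:(np.array(a)+.5)/K-.5+[x0,y0]
    t=(p-[cx,cy])@[vx,vy];lo,hi=t.min(),t.max()
    e=[f([cx+vx*k,cy+vy*k]) for k in(lo,hi)]
    Q=[onz("top",*k,.022+.010) for k in e]   # seen band of the cylinder lies near its top
    d=Q[1]-Q[0];print("body ends",np.round(e,2).tolist(),"len",np.hypot(*d[:2]).round(4),"mid",((Q[0]+Q[1])/2).round(4),"psi axis",np.degrees(np.arctan2(d[1],d[0])).round(2),"w",cv2.minAreaRect(p)[1])
    return e
E
python3 - <<'E'
from meas import *
t=grab_frame("top");s=grab_frame("side");cv2.imwrite("pics/t5.png",t);cv2.imwrite("pics/s5.png",s)
go(.5,-.2,.2,90)
g=cv2.cvtColor(t,cv2.COLOR_BGR2GRAY)
for th in(150,190):
  pipe(g,350,160,425,195,th);pipe(g,160,245,225,275,th)
G=up(g,418,198,497,272)
for s_,cc,m in comps(G<165,250,1500):
    c=(cc+.5)/K-.5+[418,198];print(s_[4],c.round(2),onz("top",*c,.073).round(4))
cv2.imwrite("pics/c8.png",np.hstack([cv2.resize(G if 0 else cv2.resize(t[198:272,418:497],None,fx=5,fy=5,interpolation=2),(395,370)),cv2.resize(t[155:200,345:425],(400,370),interpolation=2)]))
E
```

```text
t=13.0 pos [ 0.3022 -0.4405  0.2469] psi 83.23 -> yaw -0.0752 then dx 2.405 dy 1.978 dz 0.469
body ends [[358.27, 175.45], [411.75, 181.41]] len 0.1528 mid [ 0.6664 -0.1955  0.032 ] psi axis -97.91 w (430.46209716796875, 76.19775390625)
body ends [[159.51, 262.41], [219.5, 256.84]] len 0.1705 mid [0.4503 0.3644 0.032 ] psi axis -86.17 w (78.18311309814453, 482.00152587890625)
body ends [[360.95, 175.75], [411.41, 181.3]] len 0.1441 mid [ 0.666  -0.1988  0.032 ] psi axis -97.82 w (406.29278564453125, 70.07003784179688)
body ends [[166.33, 261.92], [219.25, 256.79]] len 0.1505 mid [0.4508 0.3551 0.032 ] psi axis -85.95 w (71.03759002685547, 425.4092712402344)
545 [438.01 215.52] [ 0.5549 -0.3332  0.073 ]
350 [451.94 216.6 ] [ 0.5509 -0.3714  0.073 ]
464 [467.11 218.03] [ 0.5458 -0.413   0.073 ]
459 [481.09 219.31] [ 0.5413 -0.4513  0.073 ]
701 [437.92 223.19] [ 0.5337 -0.3322  0.073 ]
765 [467.79 225.82] [ 0.5244 -0.4141  0.073 ]
488 [435.75 248.  ] [ 0.4656 -0.3238  0.073 ]
358 [450.1  249.01] [ 0.4618 -0.3632  0.073 ]
434 [464.53 250.55] [ 0.4566 -0.4026  0.073 ]
454 [478.75 251.89] [ 0.4519 -0.4415  0.073 ]
```

View pics/c8.png

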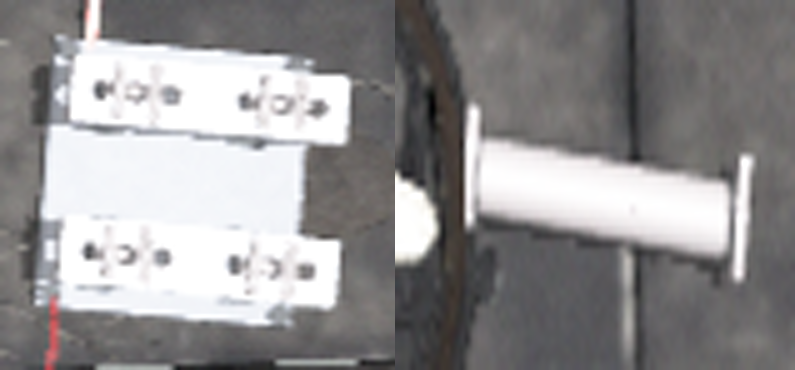

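Both bars are on their pegs, and pipe_2's flanges are at px x of about 359.9 and 414.1, unmoved. Next I grip pipe_2.

Request:
drive_tool([
  {"dx":0,"dy":0,"dz":0,"yaw":0.0126,"fingers":0},
  {"dx":0.238,"dy":0.273,"dz":0.05,"yaw":0,"fingers":0},
  {"dx":0.238,"dy":0.273,"dz":0.05,"yaw":0,"fingers":0},
  {"dx":0.238,"dy":0.273,"dz":0.05,"yaw":0,"fingers":0},
  {"dx":0.238,"dy":0.273,"dz":0.05,"yaw":0,"fingers":0},
  {"dx":0.238,"dy":0.273,"dz":0.05,"yaw":0,"fingers":0},
  {"dx":0.238,"dy":0.273,"dz":0.1,"yaw":0,"fingers":0},
  {"dx":0.238,"dy":0.273,"dz":0.1,"yaw":0,"fingers":0},
  {"dx":0.238,"dy":0.273,"dz":0.15,"yaw":0,"fingers":0},
  {"dx":0.238,"dy":0.273,"dz":0.2,"yaw":0,"fingers":0},
  {"dx":0.238,"dy":0.273,"dz":0.2,"yaw":0,"fingers":0},
  {"dx":0.238,"dy":0.273,"dz":0.2,"yaw":0,"fingers":0},
  {"dx":0.238,"dy":0.273,"dz":0.2,"yaw":0,"fingers":0},
  {"dx":0,"dy":0,"dz":0,"yaw":0,"fingers":0},
  {"dx":0,"dy":0,"dz":0,"yaw":0,"fingers":0},
])

```text
clock: 14.5
position: [0.6655, -0.2021, 0.1055]
tool_rot: [-3.14, 0.0, 1.433]
force: [0.1, -1.1, 0.0]
grip_width: 0.0854
finger_force: 0.0
```

```bash
python3 -c "
from vis import *
go(.6655,-.202,.005,82.1)
b=grab_frame('side');c=cv2.imread('pics/s5.png');d=cv2.imread('pics/s3.png')
u,v=proj('side',[.657,-.272,.03]);print(u,v, cv2.absdiff(b,c)[int(v)-8:int(v)+8,int(u)-8:int(u)+8].mean())"
```

```text
t=14.5 pos [ 0.6655 -0.2021  0.1055] psi 82.12 -> yaw 0.0002 then dx 0.001 dy -0.001 dz 1.005
345.7370553129805 196.66096301485803 2.4166666666666665
```

Request:
drive_tool([
  {"dx":0,"dy":0,"dz":0.2,"yaw":0,"fingers":0},
  {"dx":0,"dy":0,"dz":0.2,"yaw":0,"fingers":0},
  {"dx":0,"dy":0,"dz":0.2,"yaw":0,"fingers":0},
  {"dx":0,"dy":0,"dz":0.2,"yaw":0,"fingers":0},
  {"dx":0,"dy":0,"dz":0.1,"yaw":0,"fingers":0},
  {"dx":0,"dy":0,"dz":0.1,"yaw":0,"fingers":0},
  {"dx":0,"dy":0,"dz":0,"yaw":0,"fingers":1},
  {"dx":0,"dy":0,"dz":0,"yaw":0,"fingers":1},
  {"dx":0,"dy":0,"dz":0,"yaw":0,"fingers":1},
  {"dx":0,"dy":0,"dz":0,"yaw":0,"fingers":1},
  {"dx":0,"dy":0,"dz":0,"yaw":0,"fingers":1},
  {"dx":0,"dy":0,"dz":0,"yaw":0,"fingers":1},
  {"dx":0,"dy":0,"dz":0,"yaw":0,"fingers":1},
  {"dx":0,"dy":0,"dz":0,"yaw":0,"fingers":1},
  {"dx":0,"dy":0,"dz":-0.05,"yaw":0,"fingers":1},
  {"dx":0,"dy":0,"dz":-0.25,"yaw":0,"fingers":1},
  {"dx":0,"dy":0,"dz":-0.3,"yaw":0,"fingers":1},
  {"dx":0,"dy":0,"dz":-0.4,"yaw":0,"fingers":1},
  {"dx":0,"dy":0,"dz":-0.5,"yaw":0,"fingers":1},
  {"dx":0,"dy":0,"dz":0,"yaw":0,"fingers":1},
], squeeze=80)

```text
clock: 16.55
position: [0.6679, -0.2048, 0.1639]
tool_rot: [3.133, 0.001, 1.432]
force: [0.9, -0.3, -3.1]
grip_width: 0.0263
finger_force: 79.6
```

Request:
drive_tool([
  {"dx":0,"dy":0,"dz":-0.1,"yaw":0.0894,"fingers":1},
  {"dx":0,"dy":0,"dz":-0.1,"yaw":0.0894,"fingers":1},
  {"dx":0,"dy":0,"dz":-0.1,"yaw":0.0894,"fingers":1},
  {"dx":0,"dy":0,"dz":-0.1,"yaw":0.0894,"fingers":1},
  {"dx":0,"dy":0,"dz":0,"yaw":0.0894,"fingers":1},
  {"dx":0,"dy":0,"dz":0,"yaw":0.0894,"fingers":1},
  {"dx":0,"dy":0,"dz":0,"yaw":0.0894,"fingers":1},
  {"dx":0,"dy":0,"dz":0,"yaw":0.0894,"fingers":1},
  {"dx":0,"dy":0,"dz":0,"yaw":0.0894,"fingers":1},
  {"dx":0,"dy":0,"dz":0,"yaw":0.0894,"fingers":1},
  {"dx":0,"dy":0,"dz":0,"yaw":0.0894,"fingers":1},
  {"dx":0,"dy":0,"dz":0,"yaw":0,"fingers":1},
])

```text
clock: 17.75
position: [0.6653, -0.2031, 0.1963]
tool_rot: [3.141, 0.001, -0.115]
force: [0.6, 0.2, -3.3]
grip_width: 0.0254
finger_force: 79.2
```

```bash
python3 -c "
from vis import *
go(.4991,-.4273,.15,-6.4)
t=grab_frame('top');cv2.imwrite('pics/t6.png',t);s=grab_frame('side');cv2.imwrite('pics/s6.png',s)
g=cv2.cvtColor(t,cv2.COLOR_BGR2GRAY)
u,v=map(int,proj('top',[.6655,-.2035,.21]));print(u,v)
A=cv2.resize(t[v-40:v+50,u-40:u+40],None,fx=5,fy=5,interpolation=2)
u,v=map(int,proj('side',[.6655,-.2035,.21]));B=cv2.resize(s[v-45:v+45,u-40:u+40],None,fx=5,fy=5,interpolation=2)
cv2.imwrite('pics/c9.png',np.hstack([A,B]))"
```

```text
t=17.8 pos [ 0.6653 -0.2031  0.1963] psi -6.60 -> yaw -0.0022 then dx -1.402 dy 2.413 dz 0.463
396 169
```

View pics/c9.png

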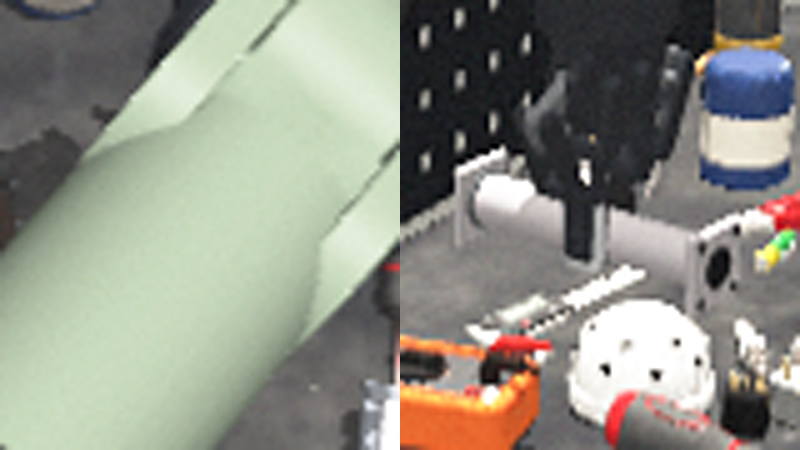

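The pipe hangs level, gripped at mid-length (side crop flanges at x of about 480 and 715, fingers at 585).

Request:
drive_tool([
  {"dx":0,"dy":0,"dz":0,"yaw":-0.0022,"fingers":1},
  {"dx":-0.14,"dy":0.241,"dz":0,"yaw":0,"fingers":1},
  {"dx":-0.14,"dy":0.241,"dz":0,"yaw":0,"fingers":1},
  {"dx":-0.14,"dy":0.241,"dz":0,"yaw":0,"fingers":1},
  {"dx":-0.14,"dy":0.241,"dz":0,"yaw":0,"fingers":1},
  {"dx":-0.14,"dy":0.241,"dz":0,"yaw":0,"fingers":1},
  {"dx":-0.14,"dy":0.241,"dz":0,"yaw":0,"fingers":1},
  {"dx":-0.14,"dy":0.241,"dz":0,"yaw":0,"fingers":1},
  {"dx":-0.14,"dy":0.241,"dz":0,"yaw":0,"fingers":1},
  {"dx":-0.14,"dy":0.241,"dz":0,"yaw":0,"fingers":1},
  {"dx":-0.14,"dy":0.241,"dz":0,"yaw":0,"fingers":1},
  {"dx":0,"dy":0,"dz":0.3,"yaw":0,"fingers":1},
  {"dx":0,"dy":0,"dz":0.3,"yaw":0,"fingers":1},
  {"dx":0,"dy":0,"dz":0.2,"yaw":0,"fingers":1},
  {"dx":0,"dy":0,"dz":0.1,"yaw":0,"fingers":1},
  {"dx":0,"dy":0,"dz":0,"yaw":0,"fingers":1},
  {"dx":0,"dy":0,"dz":0,"yaw":0,"fingers":1},
])

```text
clock: 19.55
position: [0.5002, -0.4282, 0.1078]
tool_rot: [3.141, -0.001, -0.109]
force: [0.0, -0.2, -2.5]
grip_width: 0.0255
finger_force: 79.4
```

```bash
python3 -c "
from vis import *
go(.4991,-.4273,.073,-6.4)
t=grab_frame('top');cv2.imwrite('pics/t7.png',t);s=grab_frame('side');cv2.imwrite('pics/s7.png',s)
u,v=map(int,proj('top',[.5,-.42,.1]))
A=cv2.resize(t[v-45:v+45,u-40:u+40],None,fx=5,fy=5,interpolation=2)
u,v=map(int,proj('side',[.5,-.42,.1]));B=cv2.resize(s[v-45:v+45,u-40:u+40],None,fx=5,fy=5,interpolation=2)
cv2.imwrite('pics/c10.png',np.hstack([A,B]))"
```

```text
t=19.6 pos [ 0.5002 -0.4282  0.1078] psi -6.22 -> yaw 0.0019 then dx -0.012 dy -0.007 dz 0.348
```

View pics/c10.png

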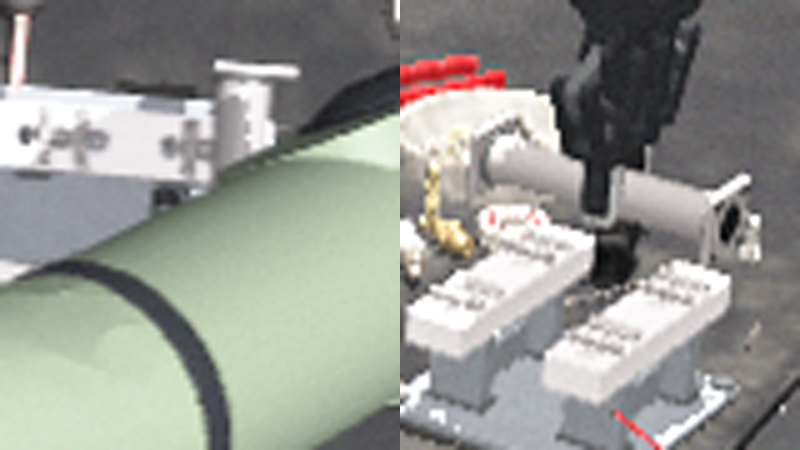

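The pipe hangs over the right saddle pair, with its flanges outside both bars. I lower it.

Request:
drive_tool([
  {"dx":-0.012,"dy":-0.007,"dz":0.1,"yaw":0.0019,"fingers":1},
  {"dx":0,"dy":0,"dz":0.1,"yaw":0,"fingers":1},
  {"dx":0,"dy":0,"dz":0.07,"yaw":0,"fingers":1},
  {"dx":0,"dy":0,"dz":0.03,"yaw":0,"fingers":1},
  {"dx":0,"dy":0,"dz":0,"yaw":0,"fingers":1},
  {"dx":0,"dy":0,"dz":0,"yaw":0,"fingers":1},
])

```text
clock: 20.25
position: [0.4988, -0.4269, 0.0767]
tool_rot: [3.142, 0.0, -0.112]
force: [0.2, 1.1, -3.1]
grip_width: 0.0253
finger_force: 79.2
```

Run:
```python
from meas import *
t=cv2.imread('pics/t7.png');u,v=map(int,proj('top',[.5,-.42,.1]))
px=np.array([257,70])/5-.5+[u-40,v-45]
S=np.array([.5036,-.3875]);a=np.radians(-6.4);X=np.array([np.cos(a),np.sin(a)])
q=onz('top',*px,.147)[:2];print(px,q,(q-S)@X,(q-S)@[-X[1],X[0]])
```

```text
[483.9 202.5] [ 0.58215572 -0.43805703] 0.08370169650472403 -0.04148543211007899
```

Request:
drive_tool([
  {"dx":-0.04,"dy":0,"dz":0,"yaw":0,"fingers":1},
  {"dx":0,"dy":0,"dz":0.03,"yaw":0,"fingers":1},
  {"dx":0,"dy":0,"dz":0.01,"yaw":0,"fingers":1},
  {"dx":0,"dy":0,"dz":0.01,"yaw":0,"fingers":1},
  {"dx":0,"dy":0,"dz":0,"yaw":0,"fingers":1},
])

```text
clock: 20.75
position: [0.4945, -0.4283, 0.0751]
tool_rot: [3.139, -0.003, -0.114]
force: [-11.5, 9.0, 44.0]
grip_width: 0.0257
finger_force: 84.8
```

Request:
drive_tool([
  {"dx":0,"dy":0,"dz":-0.03,"yaw":0,"fingers":1},
  {"dx":0,"dy":0,"dz":0,"yaw":0,"fingers":0.45},
  {"dx":0,"dy":0,"dz":0,"yaw":0,"fingers":0.45},
  {"dx":0,"dy":0,"dz":0,"yaw":0,"fingers":0.45},
  {"dx":0,"dy":0,"dz":0,"yaw":0,"fingers":0.45},
  {"dx":0,"dy":0,"dz":-0.2,"yaw":0,"fingers":0.45},
  {"dx":0,"dy":0,"dz":-0.3,"yaw":0,"fingers":0.45},
  {"dx":0,"dy":0,"dz":-0.3,"yaw":0,"fingers":0.45},
  {"dx":0,"dy":0,"dz":-0.3,"yaw":0,"fingers":0.45},
  {"dx":0,"dy":0,"dz":-0.3,"yaw":0,"fingers":0.45},
  {"dx":0,"dy":0,"dz":0,"yaw":0,"fingers":0.45},
  {"dx":0,"dy":0,"dz":0,"yaw":0,"fingers":0.45},
])

```text
clock: 21.95
position: [0.495, -0.4265, 0.215]
tool_rot: [3.141, -0.001, -0.112]
force: [0.2, 1.4, -0.8]
grip_width: 0.0469
finger_force: 0.0
```

Run:
```python
from meas import *
t=grab_frame('top');cv2.imwrite('pics/t8.png',t);g=cv2.cvtColor(t,cv2.COLOR_BGR2GRAY)
a=cv2.imread('pics/t5.png')
for th in(150,190): pipe(g,160,245,225,275,th)
print("pipe1 area diff",cv2.absdiff(a,t)[240:280,150:230].mean(),"rail diff",cv2.absdiff(a,t)[165:240,160:275].mean())
go(.45,.357,.2,95)
```

```text
body ends [[165.83, 262.01], [219.45, 256.73]] len 0.1525 mid [0.4508 0.3555 0.032 ] psi axis -85.86 w (76.8802719116211, 431.1608581542969)
body ends [[166.34, 261.93], [219.22, 256.81]] len 0.1504 mid [0.4508 0.3551 0.032 ] psi axis -85.95 w (70.14484405517578, 425.10321044921875)
pipe1 area diff 3.000208333333333 rail diff 3.3950917874396134
t=22.0 pos [ 0.4948 -0.4262  0.2142] psi -6.43 -> yaw 0.8730 then dx -7.841 dy -0.236 dz 0.142
```

Request:
drive_tool([
  {"dx":0,"dy":0,"dz":0,"yaw":-0.0859,"fingers":0},
  {"dx":0,"dy":0,"dz":0,"yaw":-0.0859,"fingers":0},
  {"dx":0,"dy":0,"dz":0,"yaw":-0.0859,"fingers":0},
  {"dx":0,"dy":0,"dz":0,"yaw":-0.0859,"fingers":0},
  {"dx":0,"dy":0,"dz":0,"yaw":-0.0859,"fingers":0},
  {"dx":0,"dy":0,"dz":0,"yaw":-0.0859,"fingers":0},
  {"dx":0,"dy":0,"dz":0,"yaw":-0.0859,"fingers":0},
  {"dx":0,"dy":0,"dz":0,"yaw":-0.0859,"fingers":0},
  {"dx":0,"dy":0,"dz":0,"yaw":-0.0859,"fingers":0},
  {"dx":0,"dy":0,"dz":0,"yaw":-0.0859,"fingers":0},
  {"dx":0,"dy":0,"dz":0,"yaw":-0.0859,"fingers":0},
  {"dx":0,"dy":0,"dz":0,"yaw":-0.0859,"fingers":0},
  {"dx":0,"dy":0,"dz":0,"yaw":-0.0859,"fingers":0},
  {"dx":0,"dy":0,"dz":0,"yaw":0,"fingers":0},
])

```text
clock: 23.4
position: [0.4945, -0.4262, 0.2138]
tool_rot: [-3.141, -0.001, 1.644]
force: [-0.5, 0.1, -0.0]
grip_width: 0.0853
finger_force: 0.0
```

Request:
drive_tool([
  {"dx":0.2,"dy":0,"dz":0,"yaw":0,"fingers":0},
  {"dx":0.4,"dy":0,"dz":0,"yaw":0,"fingers":0},
  {"dx":0.4,"dy":0,"dz":0,"yaw":0,"fingers":0},
  {"dx":0.4,"dy":0,"dz":0,"yaw":0,"fingers":0},
  {"dx":0.4,"dy":0,"dz":0,"yaw":0,"fingers":0},
  {"dx":0.4,"dy":0,"dz":0,"yaw":0,"fingers":0},
  {"dx":0.4,"dy":0,"dz":0,"yaw":0,"fingers":0},
  {"dx":0.4,"dy":0,"dz":0,"yaw":0,"fingers":0},
  {"dx":0.4,"dy":0,"dz":0,"yaw":0,"fingers":0},
  {"dx":0.4,"dy":0,"dz":0,"yaw":0,"fingers":0},
  {"dx":0.4,"dy":0,"dz":0,"yaw":0,"fingers":0},
  {"dx":0.4,"dy":0,"dz":0,"yaw":0,"fingers":0},
  {"dx":0.4,"dy":0,"dz":0,"yaw":0,"fingers":0},
  {"dx":0.4,"dy":0,"dz":0,"yaw":0,"fingers":0},
  {"dx":0.4,"dy":0,"dz":0,"yaw":0,"fingers":0},
  {"dx":0.4,"dy":0,"dz":0,"yaw":0,"fingers":0},
  {"dx":0.4,"dy":0,"dz":0,"yaw":0,"fingers":0},
  {"dx":0.4,"dy":0,"dz":0,"yaw":0,"fingers":0},
  {"dx":0.4,"dy":0,"dz":0,"yaw":0,"fingers":0},
  {"dx":0.4,"dy":0.1,"dz":0,"yaw":0,"fingers":0},
])

```text
clock: 25.4
position: [0.4482, 0.354, 0.2142]
tool_rot: [-3.14, 0.0, 1.638]
force: [0.6, 0.4, -0.1]
grip_width: 0.0853
finger_force: 0.0
```

Request:
drive_tool([
  {"dx":0,"dy":0,"dz":0.1,"yaw":0,"fingers":0},
  {"dx":0,"dy":0,"dz":0.2,"yaw":0,"fingers":0},
  {"dx":0,"dy":0,"dz":0.2,"yaw":0,"fingers":0},
  {"dx":0,"dy":0,"dz":0.2,"yaw":0,"fingers":0},
  {"dx":0,"dy":0,"dz":0.2,"yaw":0,"fingers":0},
  {"dx":0,"dy":0,"dz":0.1,"yaw":0,"fingers":0},
  {"dx":0,"dy":0,"dz":0,"yaw":0,"fingers":0},
])

```text
clock: 26.1
position: [0.4489, 0.3516, 0.1134]
tool_rot: [-3.14, 0.002, 1.639]
force: [-0.4, -0.2, -0.2]
grip_width: 0.0853
finger_force: 0.0
```

```bash
python3 -c "
from vis import *
go(.4504,.361,.005,94.1)"
```

```text
t=26.1 pos [0.4489 0.3516 0.1134] psi 93.93 -> yaw -0.0019 then dx 0.093 dy 0.022 dz 1.084
```

Request:
drive_tool([
  {"dx":0.093,"dy":0.022,"dz":0.1,"yaw":-0.0019,"fingers":0},
  {"dx":0,"dy":0,"dz":0.2,"yaw":0,"fingers":0},
  {"dx":0,"dy":0,"dz":0.2,"yaw":0,"fingers":0},
  {"dx":0,"dy":0,"dz":0.2,"yaw":0,"fingers":0},
  {"dx":0,"dy":0,"dz":0.18,"yaw":0,"fingers":0},
  {"dx":0,"dy":0,"dz":0.1,"yaw":0,"fingers":0},
  {"dx":0,"dy":0,"dz":0.1,"yaw":0,"fingers":0},
  {"dx":0,"dy":0,"dz":0,"yaw":0,"fingers":1},
  {"dx":0,"dy":0,"dz":0,"yaw":0,"fingers":1},
  {"dx":0,"dy":0,"dz":0,"yaw":0,"fingers":1},
  {"dx":0,"dy":0,"dz":0,"yaw":0,"fingers":1},
  {"dx":0,"dy":0,"dz":0,"yaw":0,"fingers":1},
  {"dx":0,"dy":0,"dz":0,"yaw":0,"fingers":1},
  {"dx":0,"dy":0,"dz":0,"yaw":0,"fingers":1},
  {"dx":0,"dy":0,"dz":0,"yaw":0,"fingers":1},
], squeeze=80)

```text
clock: 27.6
position: [0.4514, 0.3621, 0.0078]
tool_rot: [3.141, -0.001, 1.645]
force: [-2.0, -1.2, 11.9]
grip_width: 0.0261
finger_force: 77.9
```

Request:
drive_tool([
  {"dx":0,"dy":0,"dz":-0.1,"yaw":0,"fingers":1},
  {"dx":0,"dy":0,"dz":-0.25,"yaw":0,"fingers":1},
  {"dx":0,"dy":0,"dz":-0.3,"yaw":0,"fingers":1},
  {"dx":0,"dy":0,"dz":-0.3,"yaw":0,"fingers":1},
  {"dx":0,"dy":0,"dz":-0.35,"yaw":0,"fingers":1},
  {"dx":0,"dy":0,"dz":-0.3,"yaw":0,"fingers":1},
  {"dx":0,"dy":0,"dz":-0.2,"yaw":0,"fingers":1},
  {"dx":0,"dy":0,"dz":-0.1,"yaw":0,"fingers":1},
  {"dx":0,"dy":0,"dz":0,"yaw":0,"fingers":1},
])

```text
clock: 28.5
position: [0.4512, 0.362, 0.198]
tool_rot: [3.14, -0.001, 1.645]
force: [0.8, 0.6, -4.0]
grip_width: 0.0257
finger_force: 79.0
```

Request:
drive_tool([
  {"dx":-0.2,"dy":0,"dz":0,"yaw":0,"fingers":1},
  {"dx":-0.4,"dy":0,"dz":0,"yaw":0,"fingers":1},
  {"dx":-0.4,"dy":0,"dz":0,"yaw":0,"fingers":1},
  {"dx":-0.4,"dy":0,"dz":0,"yaw":0,"fingers":1},
  {"dx":-0.4,"dy":0,"dz":0,"yaw":0,"fingers":1},
  {"dx":-0.4,"dy":0,"dz":0,"yaw":0,"fingers":1},
  {"dx":-0.4,"dy":0,"dz":0,"yaw":0,"fingers":1},
  {"dx":-0.4,"dy":0,"dz":0,"yaw":0,"fingers":1},
  {"dx":-0.4,"dy":0,"dz":0,"yaw":0,"fingers":1},
  {"dx":-0.4,"dy":0,"dz":0,"yaw":0,"fingers":1},
  {"dx":-0.4,"dy":0,"dz":0,"yaw":0,"fingers":1},
  {"dx":-0.4,"dy":0,"dz":0,"yaw":0,"fingers":1},
  {"dx":-0.4,"dy":0,"dz":0,"yaw":0,"fingers":1},
  {"dx":-0.4,"dy":0,"dz":0,"yaw":0,"fingers":1},
  {"dx":-0.4,"dy":0,"dz":0,"yaw":0,"fingers":1},
  {"dx":-0.4,"dy":0,"dz":0,"yaw":0,"fingers":1},
  {"dx":-0.4,"dy":0,"dz":0,"yaw":0,"fingers":1},
  {"dx":-0.4,"dy":0.05,"dz":0,"yaw":0,"fingers":1},
  {"dx":-0.1,"dy":0,"dz":0,"yaw":0,"fingers":1},
])

```text
clock: 30.4
position: [0.5068, -0.3504, 0.1953]
tool_rot: [-3.14, 0.001, 1.641]
force: [-1.0, 0.4, -3.5]
grip_width: 0.0257
finger_force: 79.3
```

Request:
drive_tool([
  {"dx":0,"dy":0,"dz":0,"yaw":0.086,"fingers":1},
  {"dx":0,"dy":0,"dz":0,"yaw":0.086,"fingers":1},
  {"dx":0,"dy":0,"dz":0,"yaw":0.086,"fingers":1},
  {"dx":0,"dy":0,"dz":0,"yaw":0.086,"fingers":1},
  {"dx":0,"dy":0,"dz":0,"yaw":0.086,"fingers":1},
  {"dx":0,"dy":0,"dz":0,"yaw":0.086,"fingers":1},
  {"dx":0,"dy":0,"dz":0,"yaw":0.086,"fingers":1},
  {"dx":0,"dy":0,"dz":0,"yaw":0.086,"fingers":1},
  {"dx":0,"dy":0,"dz":0,"yaw":0.086,"fingers":1},
  {"dx":0,"dy":0,"dz":0,"yaw":0.086,"fingers":1},
  {"dx":0,"dy":0,"dz":0,"yaw":0.086,"fingers":1},
  {"dx":0,"dy":0,"dz":0,"yaw":0.086,"fingers":1},
  {"dx":0,"dy":0,"dz":0,"yaw":0.086,"fingers":1},
  {"dx":0,"dy":0,"dz":0,"yaw":0,"fingers":1},
  {"dx":0,"dy":0,"dz":0,"yaw":0,"fingers":1},
])

```text
clock: 31.9
position: [0.508, -0.3458, 0.196]
tool_rot: [3.142, 0.001, -0.107]
force: [0.2, -0.2, -2.9]
grip_width: 0.0255
finger_force: 79.4
```

```bash
python3 -c "
from vis import *
go(.5081,-.3477,.11,-6.4)"
```

```text
t=31.9 pos [ 0.508  -0.3458  0.196 ] psi -6.16 -> yaw 0.0027 then dx 0.003 dy 0.019 dz 0.860
```

Request:
drive_tool([
  {"dx":0.003,"dy":0.019,"dz":0.2,"yaw":0.0027,"fingers":1},
  {"dx":0,"dy":0,"dz":0.3,"yaw":0,"fingers":1},
  {"dx":0,"dy":0,"dz":0.26,"yaw":0,"fingers":1},
  {"dx":0,"dy":0,"dz":0.1,"yaw":0,"fingers":1},
  {"dx":0,"dy":0,"dz":0,"yaw":0,"fingers":1},
  {"dx":0,"dy":0,"dz":0,"yaw":0,"fingers":1},
])

```text
clock: 32.5
position: [0.5087, -0.3484, 0.1118]
tool_rot: [3.141, -0.001, -0.115]
force: [0.9, 0.9, -1.9]
grip_width: 0.0253
finger_force: 79.4
```

Run:
```python
from meas import *
go(.5081,-.3477,.0768,-6.4)
t=grab_frame('top');s=grab_frame('side');cv2.imwrite('pics/t9.png',t);cv2.imwrite('pics/s9.png',s)
u,v=map(int,proj('top',[.5,-.39,.1]))
A=cv2.resize(t[v-45:v+45,u-40:u+40],None,fx=5,fy=5,interpolation=2)
print(u-40,v-45)
u,v=map(int,proj('side',[.5,-.39,.1]));B=cv2.resize(s[v-45:v+45,u-40:u+40],None,fx=5,fy=5,interpolation=2)
cv2.imwrite('pics/c11.png',np.hstack([A,B]))
```

```text
t=32.5 pos [ 0.5087 -0.3484  0.1118] psi -6.58 -> yaw -0.0020 then dx -0.007 dy -0.006 dz 0.350
421 189
```

View pics/c11.png

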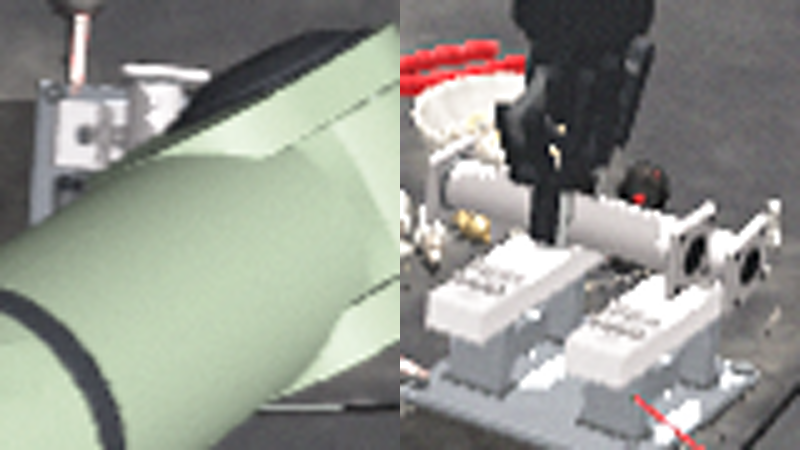

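The pipe hangs over the left saddle pair, flange at top px (453.9,203.1), about 2 mm off centre. I lower it.

Request:
drive_tool([
  {"dx":-0.007,"dy":-0.006,"dz":0.1,"yaw":-0.002,"fingers":1},
  {"dx":0,"dy":0,"dz":0.12,"yaw":0,"fingers":1},
  {"dx":0,"dy":0,"dz":0.07,"yaw":0,"fingers":1},
  {"dx":0,"dy":0,"dz":0.04,"yaw":0,"fingers":1},
  {"dx":0,"dy":0,"dz":0.02,"yaw":0,"fingers":1},
  {"dx":0,"dy":0,"dz":0,"yaw":0,"fingers":1},
])

```text
clock: 33.2
position: [0.5078, -0.3471, 0.0758]
tool_rot: [-3.141, 0.0, -0.113]
force: [-0.8, 2.6, -1.1]
grip_width: 0.0258
finger_force: 79.7
```

Request:
drive_tool([
  {"dx":0,"dy":0,"dz":0,"yaw":0,"fingers":0.45},
  {"dx":0,"dy":0,"dz":0,"yaw":0,"fingers":0.45},
  {"dx":0,"dy":0,"dz":0,"yaw":0,"fingers":0.45},
  {"dx":0,"dy":0,"dz":0,"yaw":0,"fingers":0.45},
  {"dx":0,"dy":0,"dz":-0.2,"yaw":0,"fingers":0.45},
  {"dx":0,"dy":0,"dz":-0.3,"yaw":0,"fingers":0.45},
  {"dx":0,"dy":0,"dz":-0.3,"yaw":0,"fingers":0.45},
  {"dx":-0.3,"dy":0,"dz":-0.3,"yaw":0,"fingers":0.45},
  {"dx":-0.4,"dy":0.2,"dz":-0.2,"yaw":0,"fingers":0.45},
  {"dx":-0.4,"dy":0.2,"dz":0,"yaw":0,"fingers":0.45},
  {"dx":-0.4,"dy":0.2,"dz":0,"yaw":0,"fingers":0.45},
  {"dx":-0.4,"dy":0.2,"dz":0,"yaw":0,"fingers":0.45},
  {"dx":0,"dy":0,"dz":0,"yaw":0,"fingers":0.45},
  {"dx":0,"dy":0,"dz":0,"yaw":0,"fingers":0.45},
])

```text
clock: 34.6
position: [0.3097, -0.4057, 0.2061]
tool_rot: [-3.142, -0.001, -0.114]
force: [0.1, -0.9, -0.4]
grip_width: 0.0468
finger_force: 0.0
```

Run:
```python
from meas import *
t=grab_frame('top');s=grab_frame('side');cv2.imwrite('pics/t10.png',t);cv2.imwrite('pics/s10.png',s)
go(.3,-.4,.2,-6.4)
A=cv2.resize(t[195:275,415:505],None,fx=4.4,fy=4.4,interpolation=2)
B=cv2.resize(t[175:230,165:265],None,fx=4,fy=6.4,interpolation=2)
B=cv2.resize(B,(400,A.shape[0]))
C=cv2.resize(s[245:360,195:300],None,fx=4.6,fy=2.1*1.1,interpolation=2)
D=cv2.resize(s[245:325,205:285],(400,248),interpolation=2)
E=cv2.resize(s[175:225,385:465],(396,248),interpolation=2)
cv2.imwrite('pics/c12.png',np.vstack([np.hstack([A,B])[:,:796],np.hstack([E,D])]))
```

```text
t=34.7 pos [ 0.3111 -0.4051  0.2058] psi -6.38 -> yaw 0.0002 then dx -0.116 dy -0.039 dz 0.058
```

View pics/c12.png

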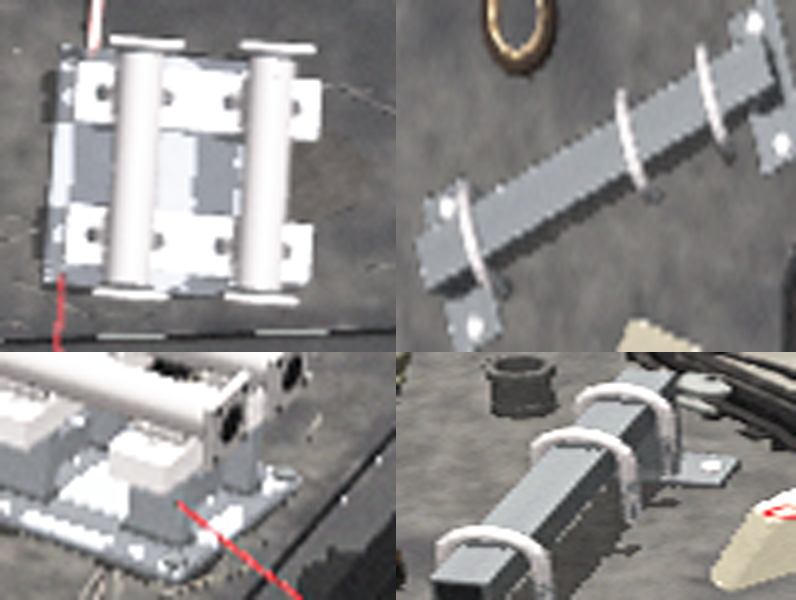

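Top crop: both pipes lie in their saddles with their flanges outside the bars. On the rail the three bow arcs are at about px (181,209), (224,197) and (244,190).

Run:
```python
from meas import *
t=cv2.imread('pics/t10.png');s=cv2.imread('pics/s10.png');g=cv2.cvtColor(t,cv2.COLOR_BGR2GRAY)
x0,y0,x1,y1=165,175,265,230
G=up(g,x0,y0,x1,y1);f=lambda a:(np.array(a)+.5)/K-.5+[x0,y0]
ends=[]
for th in(155,175):
  for st,cc,m in comps(G>th,700,6000):
    q=np.argwhere(m)[:,::-1];r=q[q[:,1]<=st[1]+8].mean(0);b=q[q[:,1]>=st[1]+st[3]-9].mean(0);mid=q[np.abs(q[:,1]-cc[1])<6].mean(0)
    if st[3]<1.3*st[2]:continue
    print(th,st,f(cc).round(2),"top",f(r).round(2),"mid",f(mid).round(2),"bot",f(b).round(2),onz("top",*f(mid),.096).round(4))
# rail top face: fit by colour
c=cv2.resize(t[y0:y1,x0:x1],None,fx=K,fy=K,interpolation=2).astype(int)
d=c[...,0]-c[...,2];print("blue-red pct",np.percentile(d,[5,50,80,95]))
for lo,hi in((85,150),):
  M=((d>8)&(c[...,1]>lo)&(c[...,1]<hi)).astype(np.uint8)
  M=cv2.morphologyEx(M,cv2.MORPH_OPEN,np.ones((9,9)))
  for st,cc,m in comps(M,4000,1e6):
    print(st,np.round(f(cc),2),[np.median(c[m][:,i]) for i in range(3)])
cv2.imwrite('pics/mask.png',M*255)
# profile across rail between bolts, at several spots
for u in(192,200,208,214,234):
    print(u,[int(g[v,u]) for v in range(184,216)])
# side bow apexes
gs=cv2.cvtColor(s,cv2.COLOR_BGR2GRAY);K2=8;G2=cv2.resize(gs[245:325,205:285],None,fx=8,fy=8,interpolation=2)
for st,cc,m in comps(G2>165,1000,9000):
    q=np.argwhere(m)[:,::-1];tp=q[q[:,1]<=st[1]+5].mean(0);print("side",st,((tp+.5)/8-.5+[205,245]).round(2))
```

```text
175 [ 596   58   62  117 2995] [242.73 189.04] top [240.72 182.4 ] mid [242.37 188.97] bot [245.53 195.72] [0.64   0.2017 0.096 ]
175 [ 440  113   58  120 3069] [222.58 196.36] top [220.8  189.23] mid [222.32 196.35] bot [225.63 202.98] [0.6212 0.2567 0.096 ]
175 [  85  227  100  134 4115] [181.54 210.07] top [180.82 203.53] mid [182.03 210.13] bot [187.08 219.04] [0.5865 0.3671 0.096 ]
blue-red pct [-7. -2.  4.  9.]
192 [67, 62, 81, 109, 111, 110, 112, 118, 119, 118, 116, 116, 116, 113, 114, 113, 112, 115, 122, 116, 169, 168, 165, 166, 165, 166, 167, 166, 168, 84, 65, 68]
200 [46, 47, 102, 108, 112, 112, 114, 124, 117, 117, 116, 119, 119, 119, 117, 115, 113, 167, 169, 167, 166, 163, 165, 171, 166, 170, 83, 61, 73, 72, 120, 128]
208 [94, 96, 102, 102, 102, 105, 105, 107, 107, 108, 112, 114, 116, 111, 167, 169, 168, 169, 169, 167, 170, 172, 167, 86, 70, 79, 106, 122, 121, 119, 119, 125]
214 [93, 95, 94, 100, 99, 97, 100, 104, 107, 110, 116, 162, 167, 167, 166, 167, 168, 166, 171, 169, 168, 74, 66, 67, 95, 111, 120, 121, 120, 121, 122, 124]
234 [117, 112, 112, 101, 183, 168, 165, 165, 168, 169, 173, 172, 175, 89, 62, 70, 68, 99, 119, 117, 118, 117, 116, 112, 113, 119, 125, 119, 119, 119, 118, 115]
side [ 555    0   85   44 1922] [279.23 244.87]
side [ 528   19  112   78 1797] [271.2  247.26]
side [ 453   56   81   50 2554] [264.28 251.97]
side [ 445  259   99   80 5387] [263.79 277.38]
```

Run:
```python
from meas import *
P,Q=[onz("top",u,208.05-.381*(u-192),.085)[:2] for u in(192,234)]
d=(Q-P)/np.linalg.norm(Q-P);n=np.array([-d[1],d[0]]);print("rail axis",P,Q,"ang",np.degrees(np.arctan2(d[1],d[0])))
B=[[(180.82,203.53),(182.03,210.13),(187.08,219.04)],[(220.8,189.23),(222.32,196.35),(225.63,202.98)],[(240.72,182.4),(242.37,188.97),(245.53,195.72)]]
t=cv2.imread('pics/t10.png');g=cv2.cvtColor(t,cv2.COLOR_BGR2GRAY)
s=cv2.imread('pics/s10.png')
for b in B:
    b=np.array(b);k=np.polyfit(b[:,1],b[:,0],2)
    vs=np.linspace(b[0,1],b[-1,1],200);W=np.array([onz("top",np.polyval(k,v),v,.097)[:2] for v in vs])
    i=np.argmin(abs((W-P)@n));w=W[i];print("bolt apex",w.round(4),"along",((w-P)@d).round(4),"px",np.polyval(k,vs[i]).round(2),vs[i].round(2), "proj side",np.round(proj("side",[*w,.099]),1))
    e=[onz("top",*q,.078)[:2] for q in(b[0],b[2])];print("   ends mid",((e[0]+e[1])/2).round(4),"along",(((e[0]+e[1])/2-P)@d).round(4),"dir",np.degrees(np.arctan2(*(e[0]-e[1])[::-1])).round(1))
go(.64,.2,.25,70)
# holes now
G=up(g,418,198,497,272)
for s_,cc,m in comps(G<150,150,1500):
    c=(cc+.5)/K-.5+[418,198];print(s_[4],c.round(2),onz("top",*c,.073).round(4))
```

```text
rail axis [0.59230964 0.3424358 ] [0.63330232 0.22635534] ang -70.54982491098178
bolt apex [0.584 0.366] along -0.025 px 182.35 211.01 proj side [224.4 300.1]
   ends mid [0.5845 0.3664] along -0.0252 dir 21.0
bolt apex [0.6225 0.2569] along 0.0907 px 222.15 195.86 proj side [242.2 268.3]
   ends mid [0.6236 0.2574] along 0.0906 dir 18.2
bolt apex [0.6419 0.2022] along 0.1488 px 242.11 188.22 proj side [250.1 254. ]
   ends mid [0.6416 0.2021] along 0.1487 dir 18.6
t=34.7 pos [ 0.3111 -0.4051  0.2058] psi -6.38 -> yaw -0.8487 then dx 6.811 dy 1.021 dz -0.442
1225 [439.93 215.61] [ 0.5545 -0.3384  0.073 ]
1060 [470.23 217.88] [ 0.5461 -0.4216  0.073 ]
287 [466.66 217.94] [ 0.5461 -0.4118  0.073 ]
1329 [438.96 225.43] [ 0.5275 -0.3348  0.073 ]
1211 [467.26 226.11] [ 0.5236 -0.4126  0.073 ]
703 [438.96 238.68] [ 0.491  -0.3336  0.073 ]
254 [464.61 242.68] [ 0.4782 -0.4036  0.073 ]
530 [439.11 246.81] [ 0.4686 -0.3332  0.073 ]
830 [468.24 249.75] [ 0.4585 -0.4129  0.073 ]
346 [435.53 248.01] [ 0.4656 -0.3232  0.073 ]
331 [464.62 250.58] [ 0.4565 -0.4029  0.073 ]
1133 [440.38 258.39] [ 0.4368 -0.3356  0.073 ]
```

Request:
drive_tool([
  {"dx":0,"dy":0,"dz":0,"yaw":-0.0718,"fingers":0.65},
  {"dx":0,"dy":0,"dz":0,"yaw":-0.0718,"fingers":0.65},
  {"dx":0,"dy":0,"dz":0,"yaw":-0.0718,"fingers":0.65},
  {"dx":0,"dy":0,"dz":0,"yaw":-0.0718,"fingers":0.65},
  {"dx":0,"dy":0,"dz":0,"yaw":0,"fingers":0.65},
])

```text
clock: 35.2
position: [0.3111, -0.405, 0.2058]
tool_rot: [-3.142, -0.0, 0.342]
force: [-0.7, 1.0, 0.2]
grip_width: 0.03
finger_force: 0.0
```

Request:
drive_tool([
  {"dx":0.286,"dy":-0.257,"dz":0,"yaw":0,"fingers":0.65},
  {"dx":0.286,"dy":-0.257,"dz":0,"yaw":0,"fingers":0.65},
  {"dx":0.286,"dy":-0.257,"dz":0,"yaw":0,"fingers":0.65},
  {"dx":0.286,"dy":-0.257,"dz":0,"yaw":0,"fingers":0.65},
  {"dx":0.286,"dy":-0.257,"dz":0,"yaw":0,"fingers":0.65},
  {"dx":0.286,"dy":-0.257,"dz":0,"yaw":0,"fingers":0.65},
  {"dx":0.286,"dy":-0.257,"dz":0,"yaw":0,"fingers":0.65},
  {"dx":0.286,"dy":-0.257,"dz":0,"yaw":0,"fingers":0.65},
  {"dx":0.286,"dy":-0.257,"dz":0,"yaw":0,"fingers":0.65},
  {"dx":0.286,"dy":-0.257,"dz":0,"yaw":0,"fingers":0.65},
  {"dx":0.286,"dy":-0.257,"dz":0,"yaw":0,"fingers":0.65},
  {"dx":0.286,"dy":-0.257,"dz":0,"yaw":0,"fingers":0.65},
  {"dx":0.286,"dy":-0.257,"dz":0,"yaw":0,"fingers":0.65},
  {"dx":0.286,"dy":-0.257,"dz":0,"yaw":0,"fingers":0.65},
  {"dx":0.286,"dy":-0.257,"dz":0,"yaw":0,"fingers":0.65},
  {"dx":0.286,"dy":-0.257,"dz":0,"yaw":0,"fingers":0.65},
  {"dx":0.286,"dy":-0.257,"dz":0,"yaw":0,"fingers":0.65},
  {"dx":0.286,"dy":-0.257,"dz":0,"yaw":0,"fingers":0.65},
  {"dx":0,"dy":0,"dz":0.3,"yaw":0,"fingers":0.65},
  {"dx":0,"dy":0,"dz":0.3,"yaw":0,"fingers":0.65},
])

```text
clock: 37.2
position: [0.6422, 0.2042, 0.1445]
tool_rot: [3.141, -0.001, 0.338]
force: [1.0, -0.0, -0.2]
grip_width: 0.0301
finger_force: 0.0
```

Request:
drive_tool([
  {"dx":0,"dy":0,"dz":0,"yaw":0,"fingers":0.65},
  {"dx":0,"dy":0,"dz":0,"yaw":0,"fingers":0.65},
])

```text
clock: 37.4
position: [0.6421, 0.2022, 0.1462]
tool_rot: [3.141, 0.001, 0.337]
force: [0.2, -0.6, 0.7]
grip_width: 0.0296
finger_force: 0.0
```

Run:
```python
from vis import *
go(.6419,.2022,.0912,19.45)
S=np.array([.5036,-.3875]);a=np.radians(-6.4);X=np.array([np.cos(a),np.sin(a)])
for p in[(446.8,233.2),(476.4,234.1)]:
    q=onz("top",*p,.108)[:2];print("pipe in stand",(q-S)@X,(q-S)@[-X[1],X[0]])
```

```text
t=37.4 pos [0.6421 0.2022 0.1462] psi 19.32 -> yaw -0.0015 then dx -0.002 dy -0.000 dz 0.550
pipe in stand -0.003166011239911827 0.04005616884190204
pipe in stand 0.0012318945881817749 -0.03927904792880378
```

Request:
drive_tool([
  {"dx":0,"dy":0,"dz":0.2,"yaw":-0.0015,"fingers":0.65},
  {"dx":0,"dy":0,"dz":0.2,"yaw":0,"fingers":0.65},
  {"dx":0,"dy":0,"dz":0.1,"yaw":0,"fingers":0.65},
  {"dx":0,"dy":0,"dz":0.05,"yaw":0,"fingers":0.65},
  {"dx":0,"dy":0,"dz":0,"yaw":0,"fingers":0.65},
  {"dx":0,"dy":0,"dz":0,"yaw":0,"fingers":1},
  {"dx":0,"dy":0,"dz":0,"yaw":0,"fingers":1},
  {"dx":0,"dy":0,"dz":0,"yaw":0,"fingers":1},
  {"dx":0,"dy":0,"dz":0,"yaw":0,"fingers":1},
  {"dx":0,"dy":0,"dz":0,"yaw":0,"fingers":1},
  {"dx":0,"dy":0,"dz":0,"yaw":0,"fingers":1},
], squeeze=60)

```text
clock: 38.5
position: [0.6425, 0.2022, 0.0915]
tool_rot: [-3.141, -0.001, 0.341]
force: [0.2, 1.1, 6.1]
grip_width: 0.0049
finger_force: 59.2
```

Request:
drive_tool([
  {"dx":0,"dy":0,"dz":-0.1,"yaw":0,"fingers":1},
  {"dx":0,"dy":0,"dz":-0.2,"yaw":0,"fingers":1},
  {"dx":0,"dy":0,"dz":-0.25,"yaw":0,"fingers":1},
  {"dx":0,"dy":0,"dz":-0.25,"yaw":0,"fingers":1},
  {"dx":0,"dy":0,"dz":-0.25,"yaw":0,"fingers":1},
  {"dx":0,"dy":0,"dz":-0.25,"yaw":0,"fingers":1},
  {"dx":0,"dy":0,"dz":-0.2,"yaw":0,"fingers":1},
  {"dx":0,"dy":0,"dz":0,"yaw":0,"fingers":1},
  {"dx":0,"dy":0,"dz":0,"yaw":0,"fingers":1},
])

```text
clock: 39.4
position: [0.6419, 0.202, 0.241]
tool_rot: [-3.141, -0.0, 0.341]
force: [0.2, -0.8, -2.5]
grip_width: 0.005
finger_force: 58.7
```

Run:
```python
from vis import *
go(.4636,-.3431,.25,83.4)
s=grab_frame('side');cv2.imwrite('pics/s11.png',s)
p=readout.observe()['position']
u,v=proj('side',p);print(u,v,[np.round(proj('side',[p[0]+k*.02*.943,p[1]+k*.02*.333,p[2]-.07]),1).tolist() for k in(1,-1)])
u,v=int(u),int(v)
cv2.imwrite('pics/c13.png',cv2.resize(s[v-30:v+70,u-60:u+60],None,fx=6,fy=6,interpolation=2))
```

```text
t=39.4 pos [0.6419 0.202  0.241 ] psi 19.53 -> yaw -0.7096 then dx -5.619 dy -1.145 dz -0.090
246.70341777288283 197.94065137236183 [[239.7, 225.5], [257.4, 227.5]]
```

View pics/c13.png

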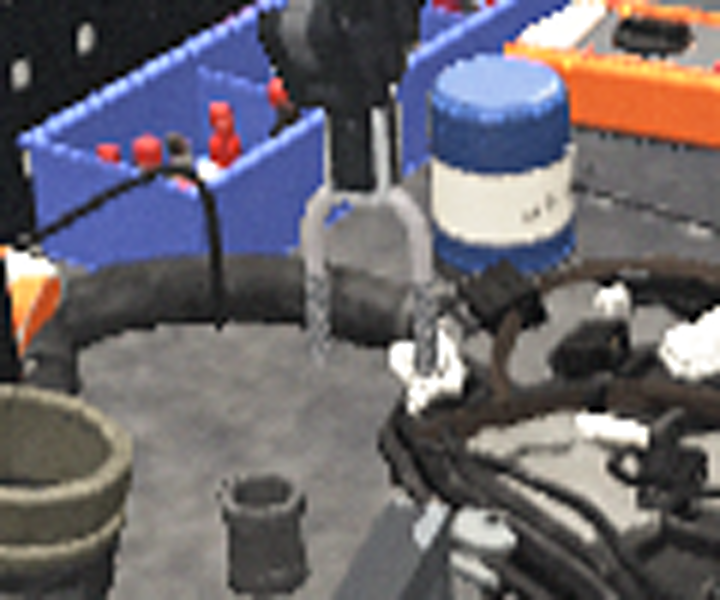

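The U-bolt hangs straight in the grip, leg ends at side px (239,227) and (257,229), within 1 px of prediction.

Request:
drive_tool([
  {"dx":0,"dy":0,"dz":0,"yaw":-0.0887,"fingers":1},
  {"dx":0,"dy":0,"dz":0,"yaw":-0.0887,"fingers":1},
  {"dx":0,"dy":0,"dz":0,"yaw":-0.0887,"fingers":1},
  {"dx":0,"dy":0,"dz":0,"yaw":-0.0887,"fingers":1},
  {"dx":0,"dy":0,"dz":0,"yaw":-0.0887,"fingers":1},
  {"dx":0,"dy":0,"dz":0,"yaw":-0.0887,"fingers":1},
  {"dx":0,"dy":0,"dz":0,"yaw":-0.0887,"fingers":1},
  {"dx":0,"dy":0,"dz":0,"yaw":-0.0887,"fingers":1},
  {"dx":0,"dy":0,"dz":0,"yaw":0,"fingers":1},
])

```text
clock: 40.35
position: [0.6417, 0.2017, 0.24]
tool_rot: [-3.14, 0.0, 1.458]
force: [-0.5, -0.6, -0.9]
grip_width: 0.005
finger_force: 58.7
```

Request:
drive_tool([
  {"dx":-0.351,"dy":-0.0716,"dz":0,"yaw":0,"fingers":1},
  {"dx":-0.351,"dy":-0.0716,"dz":0,"yaw":0,"fingers":1},
  {"dx":-0.351,"dy":-0.0716,"dz":0,"yaw":0,"fingers":1},
  {"dx":-0.351,"dy":-0.0716,"dz":0,"yaw":0,"fingers":1},
  {"dx":-0.351,"dy":-0.0716,"dz":0,"yaw":0,"fingers":1},
  {"dx":-0.351,"dy":-0.0716,"dz":0,"yaw":0,"fingers":1},
  {"dx":-0.351,"dy":-0.0716,"dz":0,"yaw":0,"fingers":1},
  {"dx":-0.351,"dy":-0.0716,"dz":0,"yaw":0,"fingers":1},
  {"dx":-0.351,"dy":-0.0716,"dz":0,"yaw":0,"fingers":1},
  {"dx":-0.351,"dy":-0.0716,"dz":0,"yaw":0,"fingers":1},
  {"dx":-0.351,"dy":-0.0716,"dz":0,"yaw":0,"fingers":1},
  {"dx":-0.351,"dy":-0.0716,"dz":0,"yaw":0,"fingers":1},
  {"dx":-0.351,"dy":-0.0716,"dz":0,"yaw":0,"fingers":1},
  {"dx":-0.351,"dy":-0.0716,"dz":0,"yaw":0,"fingers":1},
  {"dx":-0.351,"dy":-0.0716,"dz":0,"yaw":0,"fingers":1},
  {"dx":-0.351,"dy":-0.0716,"dz":0,"yaw":0,"fingers":1},
  {"dx":0,"dy":0,"dz":0,"yaw":0,"fingers":1},
  {"dx":0,"dy":0,"dz":0.2,"yaw":0,"fingers":1},
  {"dx":0,"dy":0,"dz":0,"yaw":0,"fingers":1},
  {"dx":0,"dy":0,"dz":0,"yaw":0,"fingers":1},
])

```text
clock: 42.35
position: [0.4636, -0.3424, 0.2207]
tool_rot: [-3.14, -0.0, 1.454]
force: [-0.8, -0.3, -1.2]
grip_width: 0.0047
finger_force: 58.9
```

Run:
```python
from vis import *
go(.4636,-.3431,.155,83.4)
```

```text
t=42.4 pos [ 0.4636 -0.3424  0.2207] psi 83.28 -> yaw -0.0013 then dx -0.007 dy 0.001 dz 0.657
```

Request:
drive_tool([
  {"dx":-0.007,"dy":0.001,"dz":0.2,"yaw":-0.0013,"fingers":1},
  {"dx":0,"dy":0,"dz":0.2,"yaw":0,"fingers":1},
  {"dx":0,"dy":0,"dz":0.08,"yaw":0,"fingers":1},
  {"dx":0,"dy":0,"dz":0.05,"yaw":0,"fingers":1},
  {"dx":0,"dy":0,"dz":0.05,"yaw":0,"fingers":1},
  {"dx":0,"dy":0,"dz":0.05,"yaw":0,"fingers":1},
  {"dx":0,"dy":0,"dz":0.05,"yaw":0,"fingers":1},
  {"dx":0,"dy":0,"dz":0,"yaw":0,"fingers":1},
])

```text
clock: 43.15
position: [0.4636, -0.3433, 0.1524]
tool_rot: [-3.141, -0.0, 1.458]
force: [0.1, -0.4, -1.3]
grip_width: 0.0048
finger_force: 58.9
```

Request:
drive_tool([
  {"dx":0,"dy":0,"dz":0.05,"yaw":0,"fingers":1},
  {"dx":0,"dy":0,"dz":0.03,"yaw":0,"fingers":1},
  {"dx":0,"dy":0,"dz":0.03,"yaw":0,"fingers":1},
  {"dx":0,"dy":0,"dz":0.02,"yaw":0,"fingers":1},
  {"dx":0,"dy":0,"dz":0,"yaw":0,"fingers":1},
])

```text
clock: 43.65
position: [0.4637, -0.3434, 0.1396]
tool_rot: [-3.141, -0.0, 1.458]
force: [0.1, -0.9, -1.1]
grip_width: 0.0049
finger_force: 58.9
```

Legs are entering the holes freely.

Request:
drive_tool([
  {"dx":0,"dy":0,"dz":0.05,"yaw":0,"fingers":1},
  {"dx":0,"dy":0,"dz":0.05,"yaw":0,"fingers":1},
  {"dx":0,"dy":0,"dz":0.06,"yaw":0,"fingers":1},
  {"dx":0,"dy":0,"dz":0.06,"yaw":0,"fingers":1},
  {"dx":0,"dy":0,"dz":0.06,"yaw":0,"fingers":1},
  {"dx":0,"dy":0,"dz":0.04,"yaw":0,"fingers":1},
  {"dx":0,"dy":0,"dz":0,"yaw":0,"fingers":1},
  {"dx":0,"dy":0,"dz":0,"yaw":0,"fingers":1},
])

```text
clock: 44.45
position: [0.4638, -0.3435, 0.1078]
tool_rot: [3.142, 0.0, 1.458]
force: [0.5, -0.2, -0.9]
grip_width: 0.0049
finger_force: 58.9
```

Request:
drive_tool([
  {"dx":0,"dy":0,"dz":0.03,"yaw":0,"fingers":1},
  {"dx":0,"dy":0,"dz":0,"yaw":0,"fingers":1},
  {"dx":0,"dy":0,"dz":0,"yaw":0,"fingers":0.82},
  {"dx":0,"dy":0,"dz":0,"yaw":0,"fingers":0.82},
  {"dx":0,"dy":0,"dz":0,"yaw":0,"fingers":0.82},
  {"dx":0,"dy":0,"dz":-0.05,"yaw":0,"fingers":0.82},
  {"dx":0,"dy":0,"dz":-0.1,"yaw":0,"fingers":0.82},
  {"dx":0,"dy":0,"dz":-0.1,"yaw":0,"fingers":1},
  {"dx":0,"dy":0,"dz":0,"yaw":0,"fingers":1},
  {"dx":0,"dy":0,"dz":0,"yaw":0,"fingers":1},
  {"dx":0,"dy":0,"dz":0,"yaw":0,"fingers":1},
  {"dx":0,"dy":0,"dz":0.1,"yaw":0,"fingers":1},
  {"dx":0,"dy":0,"dz":0.05,"yaw":0,"fingers":1},
  {"dx":0,"dy":0,"dz":0.02,"yaw":0,"fingers":1},
  {"dx":0,"dy":0,"dz":0,"yaw":0,"fingers":1},
])

```text
clock: 45.95
position: [0.4635, -0.3434, 0.1122]
tool_rot: [-3.141, -0.0, 1.458]
force: [0.9, 0.4, 0.6]
grip_width: 0.0003
finger_force: 0.0
```

Request:
drive_tool([
  {"dx":0,"dy":0,"dz":-0.2,"yaw":0,"fingers":1},
  {"dx":0,"dy":0,"dz":-0.1,"yaw":0.089,"fingers":0.65},
  {"dx":0,"dy":0,"dz":-0.1,"yaw":0.089,"fingers":0.65},
  {"dx":0,"dy":0,"dz":-0.1,"yaw":0.089,"fingers":0.65},
  {"dx":0,"dy":0,"dz":-0.1,"yaw":0.089,"fingers":0.65},
  {"dx":0,"dy":0,"dz":-0.1,"yaw":0.089,"fingers":0.65},
  {"dx":0,"dy":0,"dz":-0.1,"yaw":0.089,"fingers":0.65},
  {"dx":0,"dy":0,"dz":-0.1,"yaw":0.089,"fingers":0.65},
  {"dx":0,"dy":0,"dz":-0.1,"yaw":0.089,"fingers":0.65},
  {"dx":0,"dy":0,"dz":0,"yaw":0,"fingers":0.65},
])

```text
clock: 46.95
position: [0.4642, -0.3437, 0.2137]
tool_rot: [3.14, -0.0, 0.337]
force: [-1.2, -0.1, -0.0]
grip_width: 0.0297
finger_force: 0.0
```

Request:
drive_tool([
  {"dx":0.206,"dy":-0.302,"dz":0,"yaw":0,"fingers":0.65},
  {"dx":0.206,"dy":-0.302,"dz":0,"yaw":0,"fingers":0.65},
  {"dx":0.206,"dy":-0.302,"dz":0,"yaw":0,"fingers":0.65},
  {"dx":0.206,"dy":-0.302,"dz":0,"yaw":0,"fingers":0.65},
  {"dx":0.206,"dy":-0.302,"dz":0,"yaw":0,"fingers":0.65},
  {"dx":0.206,"dy":-0.302,"dz":0,"yaw":0,"fingers":0.65},
  {"dx":0.206,"dy":-0.302,"dz":0,"yaw":0,"fingers":0.65},
  {"dx":0.206,"dy":-0.302,"dz":0,"yaw":0,"fingers":0.65},
  {"dx":0.206,"dy":-0.302,"dz":0,"yaw":0,"fingers":0.65},
  {"dx":0.206,"dy":-0.302,"dz":0,"yaw":0,"fingers":0.65},
  {"dx":0.206,"dy":-0.302,"dz":0,"yaw":0,"fingers":0.65},
  {"dx":0.206,"dy":-0.302,"dz":0,"yaw":0,"fingers":0.65},
  {"dx":0.206,"dy":-0.302,"dz":0,"yaw":0,"fingers":0.65},
  {"dx":0.206,"dy":-0.302,"dz":0,"yaw":0,"fingers":0.65},
  {"dx":0.206,"dy":-0.302,"dz":0,"yaw":0,"fingers":0.65},
  {"dx":0.206,"dy":-0.302,"dz":0,"yaw":0,"fingers":0.65},
  {"dx":0.206,"dy":-0.302,"dz":0,"yaw":0,"fingers":0.65},
  {"dx":0,"dy":0,"dz":0.3,"yaw":0,"fingers":0.65},
  {"dx":0,"dy":0,"dz":0.2,"yaw":0,"fingers":0.65},
  {"dx":0,"dy":0,"dz":0,"yaw":0,"fingers":0.65},
])

```text
clock: 48.95
position: [0.6218, 0.257, 0.1598]
tool_rot: [3.141, 0.004, 0.343]
force: [0.1, 0.2, -0.3]
grip_width: 0.03
finger_force: 0.0
```

```bash
cat > bolt.py <<'E'
from meas import *
def bolts():
    t=grab_frame("top");g=cv2.cvtColor(t,cv2.COLOR_BGR2GRAY);x0,y0,x1,y1=165,175,265,230
    f=lambda a:(np.array(a)+.5)/K-.5+[x0,y0]
    for st,cc,m in comps(up(g,x0,y0,x1,y1)>175,700,6000): print("blob",st,f(cc).round(2))
    return t
E
python3 - <<'E'
from bolt import *
go(.6225,.2570,.0912,19.45)
t=bolts();cv2.imwrite('pics/t12.png',t)
E
```

```text
t=49.0 pos [0.6218 0.257  0.1598] psi 19.66 -> yaw 0.0023 then dx 0.007 dy 0.002 dz 0.686
blob [ 696   13   42   37 1066] [254.16 178.28]
blob [ 749  163   45   35 1103] [261.01 197.04]
blob [ 446  401  163   39 3610] [228.6  227.75]
```

Request:
drive_tool([
  {"dx":0.007,"dy":0.002,"dz":0.2,"yaw":0.0023,"fingers":0.65},
  {"dx":0,"dy":0,"dz":0.2,"yaw":0,"fingers":0.65},
  {"dx":0,"dy":0,"dz":0.14,"yaw":0,"fingers":0.65},
  {"dx":0,"dy":0,"dz":0.1,"yaw":0,"fingers":0.65},
  {"dx":0,"dy":0,"dz":0.046,"yaw":0,"fingers":0.65},
  {"dx":0,"dy":0,"dz":0,"yaw":0,"fingers":0.65},
  {"dx":0,"dy":0,"dz":0,"yaw":0,"fingers":1},
  {"dx":0,"dy":0,"dz":0,"yaw":0,"fingers":1},
  {"dx":0,"dy":0,"dz":0,"yaw":0,"fingers":1},
  {"dx":0,"dy":0,"dz":0,"yaw":0,"fingers":1},
  {"dx":0,"dy":0,"dz":0,"yaw":0,"fingers":1},
  {"dx":0,"dy":0,"dz":0,"yaw":0,"fingers":1},
], squeeze=60)

```text
clock: 50.2
position: [0.6242, 0.2576, 0.0949]
tool_rot: [-3.141, -0.001, 0.336]
force: [-0.2, 0.7, 6.5]
grip_width: 0.0033
finger_force: 58.0
```

Request:
drive_tool([
  {"dx":0,"dy":0,"dz":-0.1,"yaw":0,"fingers":1},
  {"dx":0,"dy":0,"dz":-0.2,"yaw":0,"fingers":1},
  {"dx":0,"dy":0,"dz":-0.25,"yaw":0,"fingers":1},
  {"dx":0,"dy":0,"dz":-0.25,"yaw":0,"fingers":1},
  {"dx":0,"dy":0,"dz":-0.25,"yaw":0,"fingers":1},
  {"dx":0,"dy":0,"dz":-0.25,"yaw":0,"fingers":1},
  {"dx":0,"dy":0,"dz":-0.2,"yaw":0,"fingers":1},
  {"dx":0,"dy":0,"dz":0,"yaw":0,"fingers":1},
  {"dx":0,"dy":0,"dz":0,"yaw":0,"fingers":1},
])

```text
clock: 51.1
position: [0.6237, 0.2573, 0.2444]
tool_rot: [-3.141, -0.0, 0.336]
force: [-0.5, 0.1, -1.1]
grip_width: 0.003
finger_force: 57.4
```

Run:
```python
from bolt import *
go(.4544,-.4225,.24,83.4)
```

```text
t=51.1 pos [0.6237 0.2573 0.2444] psi 19.23 -> yaw -0.7130 then dx -6.947 dy -0.901 dz 0.044
```

The grip is 4 mm high and 2 mm off along the bow, so I'll set it back on the rail and regrip.

Request:
drive_tool([
  {"dx":0,"dy":0,"dz":0.2,"yaw":0,"fingers":1},
  {"dx":0,"dy":0,"dz":0.25,"yaw":0,"fingers":1},
  {"dx":0,"dy":0,"dz":0.25,"yaw":0,"fingers":1},
  {"dx":0,"dy":0,"dz":0.25,"yaw":0,"fingers":1},
  {"dx":0,"dy":0,"dz":0.25,"yaw":0,"fingers":1},
  {"dx":0,"dy":0,"dz":0.2,"yaw":0,"fingers":1},
  {"dx":0,"dy":0,"dz":0.09,"yaw":0,"fingers":1},
  {"dx":0,"dy":0,"dz":0,"yaw":0,"fingers":1},
  {"dx":0,"dy":0,"dz":0,"yaw":0,"fingers":1},
  {"dx":0,"dy":0,"dz":0,"yaw":0,"fingers":0.65},
  {"dx":0,"dy":0,"dz":0,"yaw":0,"fingers":0.65},
  {"dx":0,"dy":0,"dz":0,"yaw":0,"fingers":0.65},
  {"dx":0,"dy":0,"dz":0,"yaw":0,"fingers":0.65},
  {"dx":0,"dy":0,"dz":0,"yaw":0,"fingers":0.65},
])

```text
clock: 52.5
position: [0.6238, 0.2572, 0.0952]
tool_rot: [3.142, 0.0, 0.336]
force: [-0.9, -0.6, -0.1]
grip_width: 0.0301
finger_force: 0.0
```

Run:
```python
from bolt import *
go(.6225,.2570,.0912,19.45)
```

```text
t=52.5 pos [0.6238 0.2572 0.0952] psi 19.23 -> yaw -0.0024 then dx -0.013 dy -0.002 dz 0.040
```

Request:
drive_tool([
  {"dx":-0.013,"dy":-0.002,"dz":0.02,"yaw":-0.0024,"fingers":0.65},
  {"dx":0,"dy":0,"dz":0.02,"yaw":0,"fingers":0.65},
  {"dx":0,"dy":0,"dz":0,"yaw":0,"fingers":0.65},
  {"dx":0,"dy":0,"dz":0,"yaw":0,"fingers":0.65},
])

```text
clock: 52.9
position: [0.6225, 0.257, 0.0911]
tool_rot: [3.141, 0.0, 0.339]
force: [0.3, 0.9, -0.4]
grip_width: 0.0298
finger_force: 0.0
```

Request:
drive_tool([
  {"dx":0,"dy":0,"dz":0,"yaw":0,"fingers":1},
  {"dx":0,"dy":0,"dz":0,"yaw":0,"fingers":1},
  {"dx":0,"dy":0,"dz":0,"yaw":0,"fingers":1},
  {"dx":0,"dy":0,"dz":0,"yaw":0,"fingers":1},
  {"dx":0,"dy":0,"dz":0,"yaw":0,"fingers":1},
  {"dx":0,"dy":0,"dz":0,"yaw":0,"fingers":1},
])

```text
clock: 53.5
position: [0.6226, 0.257, 0.0913]
tool_rot: [3.142, -0.0, 0.339]
force: [1.3, -0.5, 0.5]
grip_width: 0.005
finger_force: 58.7
```

Request:
drive_tool([
  {"dx":0,"dy":0,"dz":-0.1,"yaw":0,"fingers":1},
  {"dx":0,"dy":0,"dz":-0.25,"yaw":0,"fingers":1},
  {"dx":0,"dy":0,"dz":-0.25,"yaw":0,"fingers":1},
  {"dx":0,"dy":0,"dz":-0.25,"yaw":0,"fingers":1},
  {"dx":0,"dy":0,"dz":-0.25,"yaw":0,"fingers":1},
  {"dx":0,"dy":0,"dz":-0.25,"yaw":0,"fingers":1},
  {"dx":0,"dy":0,"dz":-0.15,"yaw":0,"fingers":1},
  {"dx":0,"dy":0,"dz":0,"yaw":-0.0889,"fingers":1},
  {"dx":0,"dy":0,"dz":0,"yaw":-0.0889,"fingers":1},
  {"dx":0,"dy":0,"dz":0,"yaw":-0.0889,"fingers":1},
  {"dx":0,"dy":0,"dz":0,"yaw":-0.0889,"fingers":1},
  {"dx":0,"dy":0,"dz":0,"yaw":-0.0889,"fingers":1},
  {"dx":0,"dy":0,"dz":0,"yaw":-0.0889,"fingers":1},
  {"dx":0,"dy":0,"dz":0,"yaw":-0.0889,"fingers":1},
  {"dx":0,"dy":0,"dz":0,"yaw":-0.0889,"fingers":1},
  {"dx":0,"dy":0,"dz":0,"yaw":0,"fingers":1},
])

```text
clock: 55.1
position: [0.6225, 0.2568, 0.2414]
tool_rot: [-3.141, -0.0, 1.459]
force: [0.3, 0.0, -1.8]
grip_width: 0.0048
finger_force: 58.9
```

Request:
drive_tool([
  {"dx":-0.386,"dy":-0.0494,"dz":0,"yaw":0,"fingers":1},
  {"dx":-0.386,"dy":-0.0494,"dz":0,"yaw":0,"fingers":1},
  {"dx":-0.386,"dy":-0.0494,"dz":0,"yaw":0,"fingers":1},
  {"dx":-0.386,"dy":-0.0494,"dz":0,"yaw":0,"fingers":1},
  {"dx":-0.386,"dy":-0.0494,"dz":0,"yaw":0,"fingers":1},
  {"dx":-0.386,"dy":-0.0494,"dz":0,"yaw":0,"fingers":1},
  {"dx":-0.386,"dy":-0.0494,"dz":0,"yaw":0,"fingers":1},
  {"dx":-0.386,"dy":-0.0494,"dz":0,"yaw":0,"fingers":1},
  {"dx":-0.386,"dy":-0.0494,"dz":0,"yaw":0,"fingers":1},
  {"dx":-0.386,"dy":-0.0494,"dz":0,"yaw":0,"fingers":1},
  {"dx":-0.386,"dy":-0.0494,"dz":0,"yaw":0,"fingers":1},
  {"dx":-0.386,"dy":-0.0494,"dz":0,"yaw":0,"fingers":1},
  {"dx":-0.386,"dy":-0.0494,"dz":0,"yaw":0,"fingers":1},
  {"dx":-0.386,"dy":-0.0494,"dz":0,"yaw":0,"fingers":1},
  {"dx":-0.386,"dy":-0.0494,"dz":0,"yaw":0,"fingers":1},
  {"dx":-0.386,"dy":-0.0494,"dz":0,"yaw":0,"fingers":1},
  {"dx":-0.386,"dy":-0.0494,"dz":0,"yaw":0,"fingers":1},
  {"dx":-0.386,"dy":-0.0494,"dz":0,"yaw":0,"fingers":1},
  {"dx":0,"dy":0,"dz":0.1,"yaw":0,"fingers":1},
  {"dx":0,"dy":0,"dz":0,"yaw":0,"fingers":1},
])

```text
clock: 57.1
position: [0.454, -0.4234, 0.23]
tool_rot: [-3.14, -0.001, 1.451]
force: [1.0, 1.2, -1.2]
grip_width: 0.0052
finger_force: 59.0
```

Request:
drive_tool([
  {"dx":0,"dy":0,"dz":0.1,"yaw":0,"fingers":1},
  {"dx":0,"dy":0,"dz":0,"yaw":0,"fingers":1},
  {"dx":0,"dy":0,"dz":0,"yaw":0,"fingers":1},
])

```text
clock: 57.4
position: [0.4555, -0.4222, 0.2212]
tool_rot: [-3.141, -0.0, 1.457]
force: [-0.8, 1.7, -1.1]
grip_width: 0.005
finger_force: 59.0
```

Run:
```python
from bolt import *
go(.4544,-.4225,.155,83.4)
```

```text
t=57.4 pos [ 0.4555 -0.4222  0.2212] psi 83.49 -> yaw 0.0010 then dx -0.004 dy -0.011 dz 0.662
```

Request:
drive_tool([
  {"dx":-0.004,"dy":-0.009,"dz":0.2,"yaw":0.001,"fingers":1},
  {"dx":0,"dy":0,"dz":0.2,"yaw":0,"fingers":1},
  {"dx":0,"dy":0,"dz":0.08,"yaw":0,"fingers":1},
  {"dx":0,"dy":0,"dz":0.05,"yaw":0,"fingers":1},
  {"dx":0,"dy":0,"dz":0.05,"yaw":0,"fingers":1},
  {"dx":0,"dy":0,"dz":0.05,"yaw":0,"fingers":1},
  {"dx":0,"dy":0,"dz":0.05,"yaw":0,"fingers":1},
  {"dx":0,"dy":0,"dz":0,"yaw":0,"fingers":1},
  {"dx":0,"dy":0,"dz":0,"yaw":0,"fingers":1},
])

```text
clock: 58.3
position: [0.4541, -0.4235, 0.1533]
tool_rot: [3.142, 0.0, 1.455]
force: [0.5, -0.5, -0.5]
grip_width: 0.0048
finger_force: 59.0
```

Run:
```python
from bolt import *
go(.4544,-.4225,.1395,83.4)
```

```text
t=58.3 pos [ 0.4541 -0.4235  0.1533] psi 83.36 -> yaw -0.0005 then dx 0.010 dy 0.002 dz 0.138
```

Request:
drive_tool([
  {"dx":0.008,"dy":0.002,"dz":0.04,"yaw":0,"fingers":1},
  {"dx":0,"dy":0,"dz":0.03,"yaw":0,"fingers":1},
  {"dx":0,"dy":0,"dz":0.03,"yaw":0,"fingers":1},
  {"dx":0,"dy":0,"dz":0.03,"yaw":0,"fingers":1},
  {"dx":0,"dy":0,"dz":0.02,"yaw":0,"fingers":1},
  {"dx":0,"dy":0,"dz":0,"yaw":0,"fingers":1},
])

```text
clock: 58.9
position: [0.4543, -0.4225, 0.1379]
tool_rot: [-3.141, -0.0, 1.455]
force: [-0.5, -0.0, -1.2]
grip_width: 0.0047
finger_force: 59.0
```

Request:
drive_tool([
  {"dx":0,"dy":0,"dz":0.05,"yaw":0,"fingers":1},
  {"dx":0,"dy":0,"dz":0.06,"yaw":0,"fingers":1},
  {"dx":0,"dy":0,"dz":0.06,"yaw":0,"fingers":1},
  {"dx":0,"dy":0,"dz":0.06,"yaw":0,"fingers":1},
  {"dx":0,"dy":0,"dz":0.06,"yaw":0,"fingers":1},
  {"dx":0,"dy":0,"dz":0.04,"yaw":0,"fingers":1},
  {"dx":0,"dy":0,"dz":0,"yaw":0,"fingers":1},
  {"dx":0,"dy":0,"dz":0,"yaw":0,"fingers":1},
])

```text
clock: 59.7
position: [0.4544, -0.4227, 0.1053]
tool_rot: [3.142, 0.0, 1.455]
force: [0.0, -0.1, -1.4]
grip_width: 0.005
finger_force: 58.9
```

Request:
drive_tool([
  {"dx":0,"dy":0,"dz":0.005,"yaw":0,"fingers":1},
  {"dx":0,"dy":0,"dz":0,"yaw":0,"fingers":0.82},
  {"dx":0,"dy":0,"dz":0,"yaw":0,"fingers":0.82},
  {"dx":0,"dy":0,"dz":0,"yaw":0,"fingers":0.82},
  {"dx":0,"dy":0,"dz":-0.05,"yaw":0,"fingers":0.82},
  {"dx":0,"dy":0,"dz":-0.1,"yaw":0,"fingers":0.82},
  {"dx":0,"dy":0,"dz":-0.1,"yaw":0,"fingers":1},
  {"dx":0,"dy":0,"dz":0,"yaw":0,"fingers":1},
  {"dx":0,"dy":0,"dz":0,"yaw":0,"fingers":1},
  {"dx":0,"dy":0,"dz":0,"yaw":0,"fingers":1},
  {"dx":0,"dy":0,"dz":0.1,"yaw":0,"fingers":1},
  {"dx":0,"dy":0,"dz":0.07,"yaw":0,"fingers":1},
  {"dx":0,"dy":0,"dz":0.01,"yaw":0,"fingers":1},
  {"dx":0,"dy":0,"dz":0,"yaw":0,"fingers":1},
])

```text
clock: 61.1
position: [0.4542, -0.4225, 0.111]
tool_rot: [-3.141, -0.0, 1.455]
force: [0.4, 0.8, 2.3]
grip_width: -0.0002
finger_force: 1.0
```

Request:
drive_tool([
  {"dx":0,"dy":0,"dz":-0.2,"yaw":0,"fingers":1},
  {"dx":0,"dy":0,"dz":-0.1,"yaw":0.0888,"fingers":0.65},
  {"dx":0,"dy":0,"dz":-0.1,"yaw":0.0888,"fingers":0.65},
  {"dx":0,"dy":0,"dz":-0.1,"yaw":0.0888,"fingers":0.65},
  {"dx":0,"dy":0,"dz":-0.1,"yaw":0.0888,"fingers":0.65},
  {"dx":0,"dy":0,"dz":-0.1,"yaw":0.0888,"fingers":0.65},
  {"dx":0,"dy":0,"dz":-0.1,"yaw":0.0888,"fingers":0.65},
  {"dx":0,"dy":0,"dz":-0.1,"yaw":0.0888,"fingers":0.65},
  {"dx":0,"dy":0,"dz":-0.1,"yaw":0.0888,"fingers":0.65},
  {"dx":0,"dy":0,"dz":0,"yaw":0,"fingers":0.65},
])

```text
clock: 62.1
position: [0.4546, -0.4228, 0.2119]
tool_rot: [3.141, 0.0, 0.337]
force: [-0.3, -1.3, -0.2]
grip_width: 0.0298
finger_force: 0.0
```

Request:
drive_tool([
  {"dx":0.2026,"dy":-0.3686,"dz":0,"yaw":0,"fingers":0.65},
  {"dx":0.2026,"dy":-0.3686,"dz":0,"yaw":0,"fingers":0.65},
  {"dx":0.2026,"dy":-0.3686,"dz":0,"yaw":0,"fingers":0.65},
  {"dx":0.2026,"dy":-0.3686,"dz":0,"yaw":0,"fingers":0.65},
  {"dx":0.2026,"dy":-0.3686,"dz":0,"yaw":0,"fingers":0.65},
  {"dx":0.2026,"dy":-0.3686,"dz":0,"yaw":0,"fingers":0.65},
  {"dx":0.2026,"dy":-0.3686,"dz":0,"yaw":0,"fingers":0.65},
  {"dx":0.2026,"dy":-0.3686,"dz":0,"yaw":0,"fingers":0.65},
  {"dx":0.2026,"dy":-0.3686,"dz":0,"yaw":0,"fingers":0.65},
  {"dx":0.2026,"dy":-0.3686,"dz":0,"yaw":0,"fingers":0.65},
  {"dx":0.2026,"dy":-0.3686,"dz":0,"yaw":0,"fingers":0.65},
  {"dx":0.2026,"dy":-0.3686,"dz":0,"yaw":0,"fingers":0.65},
  {"dx":0.2026,"dy":-0.3686,"dz":0,"yaw":0,"fingers":0.65},
  {"dx":0.2026,"dy":-0.3686,"dz":0,"yaw":0,"fingers":0.65},
  {"dx":0.2026,"dy":-0.3686,"dz":0,"yaw":0,"fingers":0.65},
  {"dx":0.2026,"dy":-0.3686,"dz":0,"yaw":0,"fingers":0.65},
  {"dx":0.2026,"dy":-0.3686,"dz":0,"yaw":0,"fingers":0.65},
  {"dx":0.2026,"dy":-0.3686,"dz":0,"yaw":0,"fingers":0.65},
  {"dx":0.2026,"dy":-0.3686,"dz":0,"yaw":0,"fingers":0.65},
])

```text
clock: 64.0
position: [0.5842, 0.3676, 0.2105]
tool_rot: [3.142, 0.001, 0.344]
force: [0.3, -0.1, 0.7]
grip_width: 0.0296
finger_force: 0.0
```

Request:
drive_tool([
  {"dx":0,"dy":0,"dz":0.3,"yaw":0,"fingers":0.65},
  {"dx":0,"dy":0,"dz":0.3,"yaw":0,"fingers":0.65},
  {"dx":0,"dy":0,"dz":0,"yaw":0,"fingers":0.65},
  {"dx":0,"dy":0,"dz":0,"yaw":0,"fingers":0.65},
  {"dx":0,"dy":0,"dz":0,"yaw":0,"fingers":0.65},
])

```text
clock: 64.5
position: [0.5851, 0.3657, 0.1532]
tool_rot: [-3.141, -0.001, 0.34]
force: [0.4, 0.1, 1.0]
grip_width: 0.0296
finger_force: 0.0
```

Run:
```python
from bolt import *
go(.584,.366,.0912,19.45)
```

```text
t=64.5 pos [0.5851 0.3657 0.1532] psi 19.48 -> yaw 0.0004 then dx -0.010 dy -0.007 dz 0.620
```

Request:
drive_tool([
  {"dx":-0.01,"dy":-0.007,"dz":0.2,"yaw":0,"fingers":0.65},
  {"dx":0,"dy":0,"dz":0.2,"yaw":0,"fingers":0.65},
  {"dx":0,"dy":0,"dz":0.1,"yaw":0,"fingers":0.65},
  {"dx":0,"dy":0,"dz":0.07,"yaw":0,"fingers":0.65},
  {"dx":0,"dy":0,"dz":0.03,"yaw":0,"fingers":0.65},
  {"dx":0,"dy":0,"dz":0,"yaw":0,"fingers":0.65},
  {"dx":0,"dy":0,"dz":0,"yaw":0,"fingers":0.65},
])

```text
clock: 65.2
position: [0.5835, 0.3662, 0.0923]
tool_rot: [-3.142, -0.001, 0.339]
force: [1.0, -0.0, 0.2]
grip_width: 0.0298
finger_force: 0.0
```

Run:
```python
from bolt import *
go(.584,.366,.0912,19.45)
```

```text
t=65.2 pos [0.5835 0.3662 0.0923] psi 19.43 -> yaw -0.0003 then dx 0.004 dy 0.003 dz 0.011
```

Request:
drive_tool([
  {"dx":0.004,"dy":0.003,"dz":0.01,"yaw":0,"fingers":0.65},
  {"dx":0,"dy":0,"dz":0,"yaw":0,"fingers":1},
  {"dx":0,"dy":0,"dz":0,"yaw":0,"fingers":1},
  {"dx":0,"dy":0,"dz":0,"yaw":0,"fingers":1},
  {"dx":0,"dy":0,"dz":0,"yaw":0,"fingers":1},
  {"dx":0,"dy":0,"dz":0,"yaw":0,"fingers":1},
  {"dx":0,"dy":0,"dz":0,"yaw":0,"fingers":1},
  {"dx":0,"dy":0,"dz":0,"yaw":0,"fingers":1},
])

```text
clock: 66.0
position: [0.5838, 0.3662, 0.0908]
tool_rot: [-3.141, -0.0, 0.339]
force: [-1.5, 1.9, 3.9]
grip_width: 0.0052
finger_force: 58.9
```

Request:
drive_tool([
  {"dx":0,"dy":0,"dz":-0.1,"yaw":0,"fingers":1},
  {"dx":0,"dy":0,"dz":-0.25,"yaw":0,"fingers":1},
  {"dx":0,"dy":0,"dz":-0.25,"yaw":0,"fingers":1},
  {"dx":0,"dy":0,"dz":-0.25,"yaw":0,"fingers":1},
  {"dx":0,"dy":0,"dz":-0.25,"yaw":0,"fingers":1},
  {"dx":0,"dy":0,"dz":-0.25,"yaw":0,"fingers":1},
  {"dx":0,"dy":0,"dz":-0.15,"yaw":0,"fingers":1},
  {"dx":0,"dy":0,"dz":0,"yaw":-0.0889,"fingers":1},
  {"dx":0,"dy":0,"dz":0,"yaw":-0.0889,"fingers":1},
  {"dx":0,"dy":0,"dz":0,"yaw":-0.0889,"fingers":1},
  {"dx":0,"dy":0,"dz":0,"yaw":-0.0889,"fingers":1},
  {"dx":0,"dy":0,"dz":0,"yaw":-0.0889,"fingers":1},
  {"dx":0,"dy":0,"dz":0,"yaw":-0.0889,"fingers":1},
  {"dx":0,"dy":0,"dz":0,"yaw":-0.0889,"fingers":1},
  {"dx":0,"dy":0,"dz":0,"yaw":-0.0889,"fingers":1},
  {"dx":0,"dy":0,"dz":0,"yaw":0,"fingers":1},
])

```text
clock: 67.6
position: [0.5837, 0.3657, 0.2408]
tool_rot: [-3.141, -0.0, 1.458]
force: [0.5, 0.1, -1.2]
grip_width: 0.0052
finger_force: 58.7
```

Request:
drive_tool([
  {"dx":-0.3776,"dy":0.0272,"dz":0,"yaw":0,"fingers":1},
  {"dx":-0.3776,"dy":0.0272,"dz":0,"yaw":0,"fingers":1},
  {"dx":-0.3776,"dy":0.0272,"dz":0,"yaw":0,"fingers":1},
  {"dx":-0.3776,"dy":0.0272,"dz":0,"yaw":0,"fingers":1},
  {"dx":-0.3776,"dy":0.0272,"dz":0,"yaw":0,"fingers":1},
  {"dx":-0.3776,"dy":0.0272,"dz":0,"yaw":0,"fingers":1},
  {"dx":-0.3776,"dy":0.0272,"dz":0,"yaw":0,"fingers":1},
  {"dx":-0.3776,"dy":0.0272,"dz":0,"yaw":0,"fingers":1},
  {"dx":-0.3776,"dy":0.0272,"dz":0,"yaw":0,"fingers":1},
  {"dx":-0.3776,"dy":0.0272,"dz":0,"yaw":0,"fingers":1},
  {"dx":-0.3776,"dy":0.0272,"dz":0,"yaw":0,"fingers":1},
  {"dx":-0.3776,"dy":0.0272,"dz":0,"yaw":0,"fingers":1},
  {"dx":-0.3776,"dy":0.0272,"dz":0,"yaw":0,"fingers":1},
  {"dx":-0.3776,"dy":0.0272,"dz":0,"yaw":0,"fingers":1},
  {"dx":-0.3776,"dy":0.0272,"dz":0,"yaw":0,"fingers":1},
  {"dx":-0.3776,"dy":0.0272,"dz":0,"yaw":0,"fingers":1},
  {"dx":-0.3776,"dy":0.0272,"dz":0,"yaw":0,"fingers":1},
  {"dx":-0.3776,"dy":0.0272,"dz":0,"yaw":0,"fingers":1},
  {"dx":-0.3776,"dy":0.0272,"dz":0,"yaw":0,"fingers":1},
])

```text
clock: 69.5
position: [0.5527, -0.3541, 0.2406]
tool_rot: [-3.141, -0.0, 1.451]
force: [-0.3, 1.4, -0.8]
grip_width: 0.005
finger_force: 58.8
```

Request:
drive_tool([
  {"dx":0,"dy":0,"dz":0.2,"yaw":0,"fingers":1},
  {"dx":0,"dy":0,"dz":0.1,"yaw":0,"fingers":1},
  {"dx":0,"dy":0,"dz":0,"yaw":0,"fingers":1},
  {"dx":0,"dy":0,"dz":0,"yaw":0,"fingers":1},
  {"dx":0,"dy":0,"dz":0,"yaw":0,"fingers":1},
])

```text
clock: 70.0
position: [0.5536, -0.352, 0.2115]
tool_rot: [3.141, 0.0, 1.457]
force: [-0.2, 0.1, -0.7]
grip_width: 0.0053
finger_force: 59.0
```

Run:
```python
from bolt import *
go(.5528,-.3525,.155,83.4)
```

```text
t=70.0 pos [ 0.5536 -0.352   0.2115] psi 83.46 -> yaw 0.0006 then dx -0.006 dy -0.008 dz 0.565
```

Request:
drive_tool([
  {"dx":-0.006,"dy":-0.008,"dz":0.2,"yaw":0,"fingers":1},
  {"dx":0,"dy":0,"dz":0.13,"yaw":0,"fingers":1},
  {"dx":0,"dy":0,"dz":0.05,"yaw":0,"fingers":1},
  {"dx":0,"dy":0,"dz":0.05,"yaw":0,"fingers":1},
  {"dx":0,"dy":0,"dz":0.05,"yaw":0,"fingers":1},
  {"dx":0,"dy":0,"dz":0.05,"yaw":0,"fingers":1},
  {"dx":0,"dy":0,"dz":0.03,"yaw":0,"fingers":1},
  {"dx":0,"dy":0,"dz":0,"yaw":0,"fingers":1},
  {"dx":0,"dy":0,"dz":0,"yaw":0,"fingers":1},
])

```text
clock: 70.9
position: [0.5522, -0.3532, 0.1549]
tool_rot: [3.141, 0.0, 1.456]
force: [-0.1, -0.2, -1.1]
grip_width: 0.0052
finger_force: 58.9
```

Run:
```python
from bolt import *
go(.5528,-.3525,.138,83.4)
```

```text
t=70.9 pos [ 0.5522 -0.3532  0.1549] psi 83.43 -> yaw 0.0004 then dx 0.007 dy 0.005 dz 0.169
```

Request:
drive_tool([
  {"dx":0.006,"dy":0.005,"dz":0.04,"yaw":0,"fingers":1},
  {"dx":0,"dy":0,"dz":0.04,"yaw":0,"fingers":1},
  {"dx":0,"dy":0,"dz":0.03,"yaw":0,"fingers":1},
  {"dx":0,"dy":0,"dz":0.03,"yaw":0,"fingers":1},
  {"dx":0,"dy":0,"dz":0.03,"yaw":0,"fingers":1},
  {"dx":0,"dy":0,"dz":0,"yaw":0,"fingers":1},
])

```text
clock: 71.5
position: [0.5526, -0.3524, 0.1372]
tool_rot: [-3.141, -0.0, 1.456]
force: [-0.3, 0.4, -1.8]
grip_width: 0.005
finger_force: 58.9
```

Request:
drive_tool([
  {"dx":0,"dy":0,"dz":0.05,"yaw":0,"fingers":1},
  {"dx":0,"dy":0,"dz":0.06,"yaw":0,"fingers":1},
  {"dx":0,"dy":0,"dz":0.06,"yaw":0,"fingers":1},
  {"dx":0,"dy":0,"dz":0.06,"yaw":0,"fingers":1},
  {"dx":0,"dy":0,"dz":0.06,"yaw":0,"fingers":1},
  {"dx":0,"dy":0,"dz":0.03,"yaw":0,"fingers":1},
  {"dx":0,"dy":0,"dz":0,"yaw":0,"fingers":1},
  {"dx":0,"dy":0,"dz":0,"yaw":0,"fingers":1},
])

```text
clock: 72.3
position: [0.5528, -0.3527, 0.1058]
tool_rot: [3.141, 0.0, 1.456]
force: [0.3, -0.6, -1.5]
grip_width: 0.005
finger_force: 58.9
```

Request:
drive_tool([
  {"dx":0,"dy":0,"dz":0.008,"yaw":0,"fingers":1},
  {"dx":0,"dy":0,"dz":0,"yaw":0,"fingers":0.82},
  {"dx":0,"dy":0,"dz":0,"yaw":0,"fingers":0.82},
  {"dx":0,"dy":0,"dz":0,"yaw":0,"fingers":0.82},
  {"dx":0,"dy":0,"dz":-0.05,"yaw":0,"fingers":0.82},
  {"dx":0,"dy":0,"dz":-0.1,"yaw":0,"fingers":0.82},
  {"dx":0,"dy":0,"dz":-0.1,"yaw":0,"fingers":1},
  {"dx":0,"dy":0,"dz":0,"yaw":0,"fingers":1},
  {"dx":0,"dy":0,"dz":0,"yaw":0,"fingers":1},
  {"dx":0,"dy":0,"dz":0,"yaw":0,"fingers":1},
  {"dx":0,"dy":0,"dz":0.1,"yaw":0,"fingers":1},
  {"dx":0,"dy":0,"dz":0.07,"yaw":0,"fingers":1},
  {"dx":0,"dy":0,"dz":0.01,"yaw":0,"fingers":1},
  {"dx":0,"dy":0,"dz":0,"yaw":0,"fingers":1},
])

```text
clock: 73.7
position: [0.5526, -0.3524, 0.1112]
tool_rot: [-3.141, -0.0, 1.456]
force: [0.1, 1.1, 1.4]
grip_width: -0.0003
finger_force: 0.3
```

Request:
drive_tool([
  {"dx":0,"dy":0,"dz":-0.2,"yaw":0,"fingers":1},
  {"dx":0,"dy":0,"dz":-0.3,"yaw":0,"fingers":1},
  {"dx":0,"dy":0,"dz":-0.4,"yaw":0,"fingers":1},
  {"dx":0,"dy":-0.4,"dz":-0.1,"yaw":0,"fingers":1},
  {"dx":0,"dy":-0.4,"dz":0,"yaw":0,"fingers":1},
  {"dx":-0.1,"dy":-0.4,"dz":0,"yaw":0,"fingers":1},
  {"dx":-0.2,"dy":-0.4,"dz":0,"yaw":0,"fingers":1},
  {"dx":-0.2,"dy":-0.4,"dz":0,"yaw":0,"fingers":1},
  {"dx":-0.2,"dy":-0.4,"dz":0,"yaw":0,"fingers":1},
  {"dx":0,"dy":0,"dz":0,"yaw":0,"fingers":1},
  {"dx":0,"dy":0,"dz":0,"yaw":0,"fingers":1},
  {"dx":0,"dy":0,"dz":0,"yaw":0,"fingers":1},
])

```text
clock: 74.9
position: [0.3072, -0.3944, 0.2117]
tool_rot: [-3.142, -0.0, 1.457]
force: [0.3, -0.8, -0.0]
grip_width: 0.0002
finger_force: 0.0
```

Run:
```python
from bolt import *
t=bolts();s=grab_frame('side');cv2.imwrite('pics/t13.png',t);cv2.imwrite('pics/s13.png',s)
g=cv2.cvtColor(t,cv2.COLOR_BGR2GRAY).astype(int);o=cv2.cvtColor(cv2.imread('pics/t10.png'),cv2.COLOR_BGR2GRAY).astype(int)
d=abs(g-o)
for st,cc,m in comps(d>25,6,5000):
    print("diff",st,cc.round(1))
for n,p in dict(A1L=(.4636,-.3431),A1R=(.4544,-.4225),A2L=(.5528,-.3525),A2R=(.5436,-.4319)).items():
    print(n,np.round(proj('top',[*p,.111]),1),"leg px",[np.round(proj('top',[p[0]+k*.0023,p[1]+k*.02,.09]),1).tolist() for k in(1,-1)])
# flanges: bright bars at the pipes' ends, before and after
for nm,im in(("old",o),("new",g)):
    for x0,x1 in((438,460),(468,490)):
        print(nm,x0,[int(r) for r in im[200:209,x0+3:x1-5].mean(1)],[int(r) for r in im[257:267,x0+2:x1-6].mean(1)])
```

```text
blob [ 694   12   45   51 1293] [254.11 178.5 ]
blob [ 743  161   55   43 1451] [260.85 197.12]
blob [  85  244   37   33 1018] [177.42 207.03]
blob [ 138  390   40   38 1233] [184.2  225.63]
blob [ 445  400  165   40 3775] [228.57 227.71]
diff [240 182   8  15  50] [242.9 189.4]
diff [220 189  12  18  58] [223.5 197.7]
diff [246 199   4   2   6] [247.5 199.3]
diff [180 204  10  15  48] [183.4 212. ]
diff [439 214   5   3  11] [440.9 215.2]
diff [449 215   6   4  10] [451.7 216.6]
diff [429 216   3   3   8] [430.1 216.9]
diff [427 247   3   3   9] [428. 248.]
diff [437 247   7   4  13] [439.6 248.1]
diff [445 247   7   4  13] [448.9 249.1]
diff [466 249   5   4  10] [468.4 250.5]
diff [478 250   4   4   7] [479.4 251.3]
diff [451 279   7   5  25] [454.  281.1]
diff [300 287  20   3  41] [310.6 288.4]
diff [281 289  95  23 676] [323.9 297.3]
diff [381 290   4   4  12] [382.1 291.3]
diff [467 290  35  30 459] [484.2 304.2]
diff [532 295  12   3  27] [537.4 295.7]
diff [535 296  28  19 201] [552.  304.1]
diff [502 299  14   3  22] [508.6 299.6]
diff [505 302   6   4   7] [507.3 303.7]
d
[... 760 characters left out ...]
68] [306.8 472. ]
diff [342 464   5   7  12] [344.  467.3]
A1L [446.  248.6] leg px [[436.8, 247.9], [451.6, 249.2]]
A1R [475.8 251.3] leg px [[466.2, 250.6], [481.0, 251.9]]
A2L [448.3 215.3] leg px [[439.1, 215.1], [453.9, 216.4]]
A2R [478.1 218. ] leg px [[468.4, 217.7], [483.2, 219.0]]
old 438 [93, 91, 94, 149, 251, 192, 135, 193, 224] [242, 242, 204, 165, 239, 231, 134, 111, 109, 109]
old 468 [97, 99, 99, 100, 132, 251, 208, 136, 169] [246, 246, 218, 179, 132, 226, 236, 141, 107, 101]
new 438 [93, 93, 94, 148, 252, 193, 136, 194, 225] [242, 242, 204, 167, 239, 231, 134, 112, 110, 109]
new 468 [99, 100, 101, 101, 130, 251, 209, 137, 173] [247, 247, 219, 181, 133, 225, 237, 145, 107, 103]
```

The top view shows the rail empty, a U-bolt over each of the three chosen saddles with its legs where expected, and the pipes unmoved. The tape and screwdriver areas are unchanged. I'm handing in.

```bash
python3 -c "
from workcell import workorder
print(workorder.job_done())"
```

```text
the job is handed in; nothing more can be done
None
```

The job is handed in: the loose bar is seated, both pipes lie in their saddles, and all three U-bolts from the rail are down on them (final images and contact heights agree; no verdict came back), though I viewed 15 pictures, one over your limit of 14.

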